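# Stack the circuit boards on the contact station and lock it

## Task

Draw the carriage of the contact station all the way out from under its bridge and load it: first lower the thick power plate over the four posts until it lies flat on the deck, then stack every thin circuit board in the scene on top of it over the same posts, in any order, each fully down. Then slide the loaded carriage fully home under the bridge, and only after that run the brass hexagon jam nut on top of the bridge clockwise down until it is tight against the bridge. Leave the mug, the meter and the screwdriver where they are.

Things in the scene. Friction and masses are not known exactly. Their poses are not given: they have to be found in the camera images.
- station: fixed aluminium station screwed to the table: a 365 x 70 x 14 mm bed along its own x (from x = -75 to +290 mm) carrying the carriage, and at its origin end a bridge over the bed: two posts of 16 mm at y = +-62 mm (x from -60 to -10) and a grey slab spanning x = -65 to +39, y = +-70, z = 110 to 124 mm. Origin on the table below the carriage deck's centre when the carriage is home; +x is the direction in which the carriage comes out, z up.
- carriage (a joint): travel of the carriage along the station's +x, in m: 0 = fully home under the bridge (hard stop), 0.16 = fully out (hard stop). Friction about 3 N; it stays where it is left.
- deck (a point): point of the carriage at the centre of its deck's upper face, 32 mm above the table; moves with the carriage, axes as the station. The white deck is 50 mm wide (y) and 195 mm long (x from -70 to +125 mm). Four round brass posts 8 mm in diameter stand on it at x = +-45, y = +-18 mm and rise 66 mm above it, with rounded tips. The posts' tips pass 12 mm under the bridge slab.
- handle (a point): centre of the top of the carriage's black handle, an upright block 24 mm (x) x 20 mm (y) x 45 mm high that stands on the deck 108 mm from the deck's centre towards the station's +x. Grip it from above across its 20 mm (y) and pull or push along the station's x.
- nut (a joint): turn of the jam nut in rad: 0 = highest, 3.3 = tight against the bridge slab (hard stop); grows when turned clockwise seen from above. Starts between 0 and 1.2. It descends 10 mm per full turn and stays where it is left (friction about 0.06 N m).
- nut_mid (a point): centre of the brass hexagon jam nut: 40 mm across flats, 22 mm high, on a fixed upright threaded screw of 20 mm diameter that rises 46 mm above the bridge slab. The point is at mid-height of the nut (11 mm above its underside; 135 mm above the table when tight). Turns with the nut; its y axis is square to a pair of flats (and so is y turned by 60 or 120 degrees). The screw is on the bridge, 13 mm from the station's origin towards -x.
- power_plate: thick blue plastic power plate, 120 x 60 x 20 mm, with the same four 12 mm square through holes at x = +-45, y = +-18 mm as the boards, told from them by its thickness; white lines on the upper face. Lies flat on the table. Origin at the centre of the underside, x along the 120 mm length, z up. 0.16-0.26 kg. Grip it across the 60 mm width at its middle. A half turn makes no difference. It goes at the bottom of the stack.
- board_1: one of up to three thin blue plastic circuit boards (board_1 to board_3, alike in shape and interchangeable; two or three are present), 120 x 60 x 12 mm, with four through holes, 12 mm square, at x = +-45, y = +-18 mm; white circuit lines on the upper face. Lies flat on the table. Origin at the centre of the underside, x along the 120 mm length, z up. 0.09-0.14 kg. Grip it across the 60 mm width at its middle. A half turn makes no difference.
- board_2: one of up to three thin blue plastic circuit boards (board_1 to board_3, alike in shape and interchangeable; two or three are present), 120 x 60 x 12 mm, with four through holes, 12 mm square, at x = +-45, y = +-18 mm; white circuit lines on the upper face. Lies flat on the table. Origin at the centre of the underside, x along the 120 mm length, z up. 0.09-0.14 kg. Grip it across the 60 mm width at its middle. A half turn makes no difference.
- board_3: one of up to three thin blue plastic circuit boards (board_1 to board_3, alike in shape and interchangeable; two or three are present), 120 x 60 x 12 mm, with four through holes, 12 mm square, at x = +-45, y = +-18 mm; white circuit lines on the upper face. Lies flat on the table. Origin at the centre of the underside, x along the 120 mm length, z up. 0.09-0.14 kg. Grip it across the 60 mm width at its middle. A half turn makes no difference.
- mug: white mug, 76 mm wide, 75 mm high, a bystander; origin at the centre of its underside, z up
- meter: black hand-held meter, 75 x 140 x 32 mm, lying flat, a bystander; origin at the centre of its underside, y along its length
- screwdriver: screwdriver lying on the table along its x, a bystander
Not all that is in view belongs to the job. Leave any orange or turquoise look-alike of the power_plate alone. What is shaped like the board_2 but orange is not meant.

How it is judged:
By the outcome, as a careful person would: the job done as asked, in the order asked, and still so for the second after the job is handed in, with the robot touching nothing.
Of board_1, board_2, board_3 only 2 to 3 are there at a start; the rules pass over those that are not, and their reading is None.
At some moment in a run one of power_plate, board_1, board_2, board_3 may be knocked a few centimetres aside while the robot is not near it.
Once in a run the grip may slacken for a moment while it holds something.
It also fails if it takes over 210 s, if anything falls off the work surface, if the arm or the gripper's body presses on something with over 40 N, if the wrist force passes 120 N, or if a joint passes its speed limit or range.

## Robot

A 6-joint arm with a two-finger parallel gripper is mounted at the origin on the work surface. World frame = base frame: x ahead of the robot, y to its left, z up, the work surface at z = 0. Lengths are in m, angles in rad, forces in N, time in s.
With the tool pointing down it reaches from about 0.375 to 0.975 m from the base axis. Payload 3.8 kg.
Tool frame: the origin (TCP) lies on the mounting face of the last link; the fingertips stand 173 mm ahead of it and the grasp point (between the pads) lies 155 mm ahead of it; y points along the fingers, z is the direction in which the jaws open and shut, and the axes are right-handed (so a half turn about y gives the same grasp; the last joint's range is limited). The gripper opens to 85 mm and grips with 20 to 120 N. Pads are 22 mm wide; open, the fingers measure 114 mm over their backs; the gripper's body (76 mm by 85 mm) begins 54 mm behind the grasp point. The pads swing forward as they close: fully open they stand 13 mm farther back than shut.
Start: joints at [-1.328, 0.264, 1.604, -0, 1.274, -0.037], TCP at [0.186, -0.649, 0.405] pointing down, gripper open.
Joint ranges: [-2.63, 2.63], [-0.94, 2.18], [0.31, 2.57], [-1.31, 4.45], [0, 2.66], [-2.55, 2.55]. Speed limits (rad/s): [2.57, 2.57, 3.14, 3.14, 3.14, 3.14].

## Interface

Orientations are given as a rotation vector (axis times angle).
In Python, from cell import telemetry, vision, env gives the robot as it stands.
- The arm moves only by the tool jog_arm, never from a script. Its argument "series" is a list of rows, each a list of 7 numbers: the shift along the tool's x, y, z in units of 40 mm (1.0 is 40 mm), then the turn, a rotation vector about the tool's x, y, z in units of 6 degrees (1.0 is 6 degrees), then the closure, from -1 (fully open) to 1 (shut), so that 0 is half open. In form: [[tx, ty, tz, ax, ay, az, claw], ...]. A call has 1 to 20 rows; each row is the pose to reach, as a shift and turn from the pose commanded when the call began, along the tool's axes at that moment; what a row does not reach only later rows make up. A row lasts 1/12 s, in which the tool goes at most 41.7 mm and 7.16 degrees, less where a joint would pass 70% of its speed; a pose out of reach is approached as far as the arm can. A call with a gripper value outside its range is refused whole. The fingers move at their own pace and stop on an object; "force" is the grip in N (left out, the last holds). Time passes only in rows, so rows that repeat a pose let the fingers close. It gives the time, the measured TCP pose, the force and the opening at its end, in the units of the state.
- telemetry.get_state(): the state, without advancing time (a new reading comes with each control period).
- vision.capture(name): name is "scene" or "top" or "wrist"; returns a dict with "pixels" (480x640x3 uint8, red, green, blue), "mtx" (3x3 intrinsics, pixels), "k1" (the pictures are not rectified: a ray, as slopes to the right and down, at radius r is drawn at 1 + k1 r^2 times it, then the intrinsics apply), "R" (3x3) and "t" (3): a world point X has camera coordinates R X + t; the wrist camera has in their place "tool_from_camera" (4x4, takes a point from camera to tool coordinates, whose origin is the TCP and whose axes are the tool frame's). Camera axes: x right, y down, z forward; pixel columns grow to the right and rows downward; lengths in m; the calibration is good to about 2 mm. A picture is of the moment at which its call begins: read the wrist's pose just before it. There is no depth.
- env.hand_in(): hands the job in, once; it reports no verdict.
The state is a dict: "clock": time; "joint_pos": joint angles; "joint_velocities": joint speeds; "tau": joint torques, N m; "tool_pos": TCP position; "tcp_rot": TCP orientation; "ft_force": force on the tool from outside, world axes, zero at the start; "moment": the same for the moment, N m; "finger_gap": finger opening in m.
Only numpy, scipy, OpenCV 4.12 (cv2) and the standard library are available. Lean on these libraries where they do the work, as an engineer would, in place of code of your own. Each camera call takes 0.05 s, during which the arm holds its last target.

## Working session

There is one attempt and no reset: what is moved stays moved. The work goes in short steps, Python scripts to look and compute and a tool call to move; the robot and the scene stay as the last step left them, time stands still between calls to the robot, and variables do not carry over. Pictures are saved under pics/ and viewed, and the job is handed in when it is done.

Besides the shell and the picture viewer there is one more tool, called after "Call:" as name([rows], argument=value, ...), one row to a line, values as JSON. jog_arm: Moves the arm, as the interface text tells. Its arguments: {"type":"object","properties":{"series":{"type":"array"},"force":{"type":"number"}},"required":["series"]}

```bash
ls; mkdir -p pics; cat > h.py <<'E'
import numpy as np, cv2
from scipy.spatial.transform import Rotation as Ro
from cell import telemetry, vision, env
def st():
    s=telemetry.get_state(); return s
def T():
    s=st(); return np.array(s['tool_pos']), Ro.from_rotvec(s['tcp_rot']).as_matrix()
def cap(n,f):
    p,R=T()
    c=vision.capture(n)
    if n=='wrist':
        M=np.array(c['tool_from_camera']); Rw=R@M[:3,:3]; o=R@M[:3,3]+p
        c['R']=Rw.T; c['t']=-Rw.T@o
    import pickle
    pickle.dump(c,open('pics/'+f+'.pkl','wb'))
    cv2.imwrite('pics/'+f+'.png',c['pixels'][:,:,::-1]); return c
def load(f):
    import pickle; return pickle.load(open('pics/'+f+'.pkl','rb'))
def ray(c,u,v):
    K=np.array(c['mtx']); x=(u-K[0,2])/K[0,0]; y=(v-K[1,2])/K[1,1]
    rd=np.hypot(x,y); r=rd
    for _ in range(30): r=rd/(1+c['k1']*r*r)
    s=r/rd if rd>0 else 1
    R=np.array(c['R']); t=np.array(c['t'])
    return -R.T@t, R.T@np.array([x*s,y*s,1])
def onz(c,u,v,z):
    o,d=ray(c,u,v); return o+d*(z-o[2])/d[2]
def proj(c,X):
    R=np.array(c['R']); t=np.array(c['t']); K=np.array(c['mtx'])
    q=R@np.array(X)+t; x,y=q[0]/q[2],q[1]/q[2]; f=1+c['k1']*(x*x+y*y)
    return np.array([K[0,0]*x*f+K[0,2],K[1,1]*y*f+K[1,2]])
def crop(f,u0,v0,u1,v1,g):
    c=cv2.imread('pics/'+f+'.png')[v0:v1,u0:u1]
    i=f'pics/{f}_{u0}_{v0}.png'
    k=min(800/c.shape[1],600/c.shape[0]); cv2.imwrite(i,cv2.resize(c,None,fx=k,fy=k,interpolation=cv2.INTER_CUBIC)); print(i,k)
E
python3 - <<'E'
from h import *
s=st(); print({k:np.round(v,3) for k,v in s.items()})
print(T()[1])
cap('scene','s0');c=cap('top','t0');print(c['mtx'],c['k1'],c['R'],c['t'])
c=cap('wrist','w0');print(c['tool_from_camera'])
E
```

```text
pics
{'clock': np.float64(0.0), 'joint_pos': array([-1.328,  0.265,  1.605,  0.   ,  1.274, -0.037]), 'joint_velocities': array([ 0.   , -0.   ,  0.   ,  0.002,  0.001, -0.001]), 'tau': array([-1.0000e-03, -5.1512e+01, -3.6732e+01,  0.0000e+00,  1.3000e-02,
        0.0000e+00]), 'tool_pos': array([ 0.186, -0.648,  0.403]), 'tcp_rot': array([-0.292,  2.074, -2.069]), 'ft_force': array([-0.257, -0.717, -0.498]), 'moment': array([0.03 , 0.001, 0.007]), 'finger_gap': np.float64(0.085)}
[[-9.61125171e-01 -4.88778653e-04  2.76112596e-01]
 [-2.76113001e-01  2.15123558e-03 -9.61122772e-01]
 [-1.24206948e-04 -9.99997567e-01 -2.20256481e-03]]
[[474.35087077   0.         312.56365588]
 [  0.         474.35087077 243.72462098]
 [  0.           0.           1.        ]] -0.00941044856664906 [[-0.02588235 -0.99960754 -0.01071757]
 [-0.98565063  0.02730695 -0.16657478]
 [ 0.16680207  0.00625244 -0.98597058]] [0.20265396 0.54891677 1.22267128]
[[-1.10954031e-03  9.52938437e-01  3.03161846e-01 -7.64744876e-02]
 [-1.19450477e-04 -3.03162157e-01  9.52938976e-01  3.10390385e-02]
 [ 9.99999377e-01  1.02111138e-03  4.50199585e-04  5.50251650e-04]
 [ 0.00000000e+00  0.00000000e+00  0.00000000e+00  1.00000000e+00]]
```

View pics/t0.png

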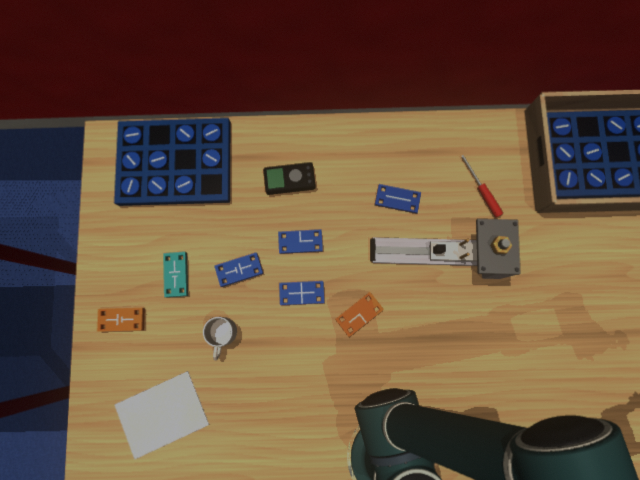

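View pics/s0.png

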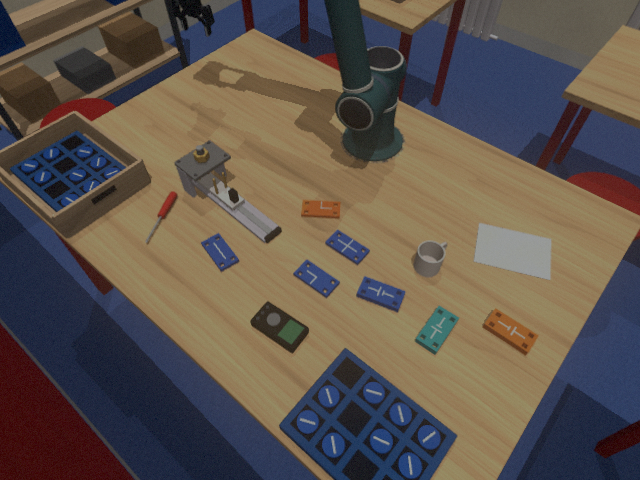

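View pics/w0.png

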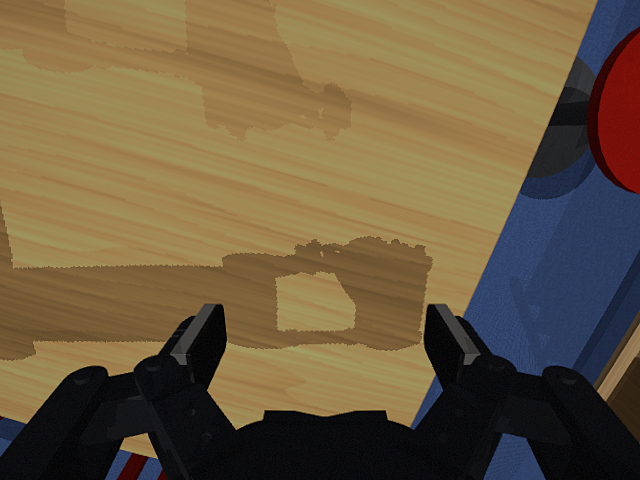

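Four blue candidates appear in the top view, at (398,198), (300,241), (239,269) and (302,293). The orange ones at (359,315) and (121,319) and the turquoise one at (176,274) are look-alikes. I'll enlarge to tell the thick one.

```bash
python3 - <<'E'
from h import *
crop('s0',190,190,550,360,0); crop('t0',200,180,420,345,0); crop('t0',360,200,530,290,0)
E
```

```text
pics/s0_190_190.png 2.2222222222222223
pics/t0_200_180.png 3.6363636363636362
pics/t0_360_200.png 4.705882352941177
```

View pics/s0_190_190.png

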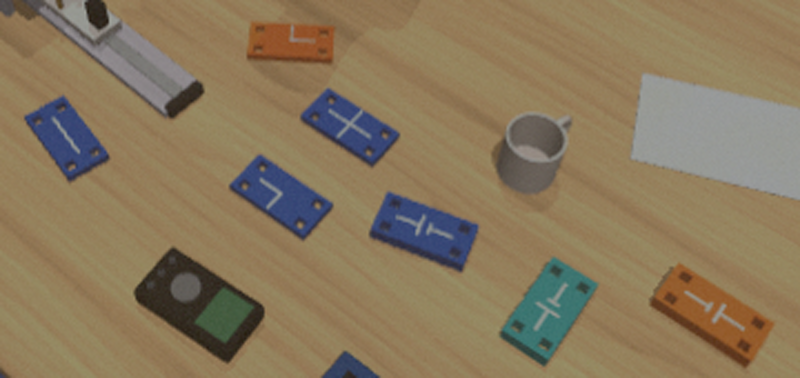

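View pics/t0_200_180.png

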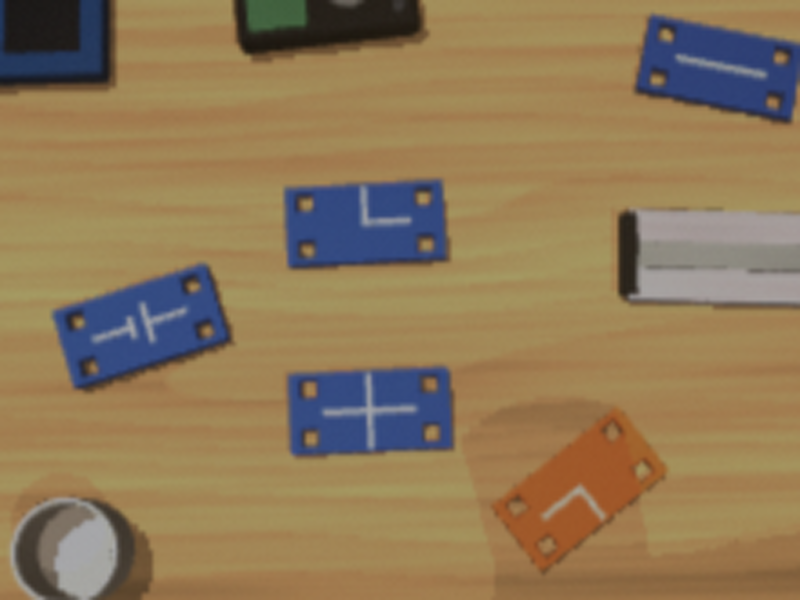

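View pics/t0_360_200.png

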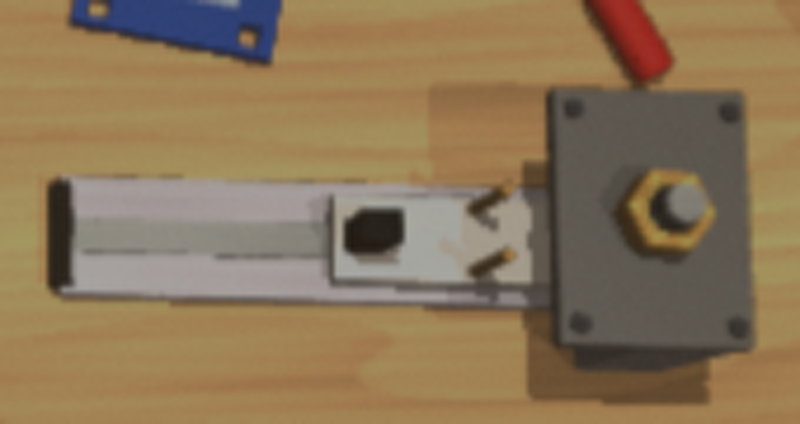

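```bash
cat >> h.py <<'E'
from scipy.optimize import least_squares
def fit(c,pts,uv,g):
    """pts Nx3 in object frame (z up=world), g=(x,y,yaw)"""
    pts=np.array(pts,float); uv=np.array(uv,float)
    def f(p):
        cs,sn=np.cos(p[2]),np.sin(p[2])
        W=[(p[0]+cs*a-sn*b,p[1]+sn*a+cs*b,z) for a,b,z in pts]
        return (np.array([proj(c,w) for w in W])-uv).ravel()
    r=least_squares(f,g); return r.x, np.abs(r.fun).max()
E
python3 - <<'E'
from h import *
c=load('t0')
k=800/170
def cv(l,u0,v0,k): return [(u0+a/k,v0+b/k) for a,b in l]
sl=cv([(550,90),(745,92),(752,348),(557,347)],360,200,k)
# station +x ~ +y world (image left) ; station y ~ -x world (image down)
print('slab',fit(c,[(39,-70,124),(-65,-70,124),(-65,70,124),(39,70,124)] *np.array([1,1,1])/1000,sl,(0.6,-.2,1.57)))
bed=cv([(62,180),(60,298)],360,200,k)
for p in bed: print('bedend',onz(c,*p,.014))
k=800/220
H=lambda z:np.array([(45,18,z),(45,-18,z),(-45,18,z),(-45,-18,z)])/1000
O=lambda z:np.array([(60,30,z),(60,-30,z),(-60,30,z),(-60,-30,z)])/1000
# image left=+y; long axis x ~ world +y at yaw pi/2: +x left, +y = -x world = down
d={'A':([(286,190),(290,267),(442,182),(447,260)],12),'B':([(289,375),(293,455),(449,368),(453,449)],12),'C':([(651,16),(637,90),(806,46),(791,122)],12),'P':([(54,311),(78,388),(207,265),(231,341)],20)}
for n,(q,z) in d.items():
    uv=cv(q,200,180,k); P=O(z)[[1,0,3,2]]
    print(n,fit(c,P,uv,(0.6,.2,1.57)))
k=800/170
for p in cv([(375,215)],360,200,k): print('handle',onz(c,*p,.077))
for p in cv([(505,185),(512,255)],360,200,k): print('tips',onz(c,*p,.098))
E
```

```text
slab (array([ 0.5224028 , -0.26431652,  1.51642857]), np.float64(0.784940374005032))
bedend [0.57039913 0.02108299 0.014     ]
bedend [0.50105122 0.02551058 0.014     ]
A (array([0.56647389, 0.22059271, 1.59459006]), np.float64(0.36979696780827))
B (array([0.42521449, 0.22013232, 1.58742021]), np.float64(0.3594209143961393))
C (array([ 0.68066311, -0.05455405,  1.33555461]), np.float64(0.2856127479379893))
P (array([0.49284278, 0.38899582, 1.8478775 ]), np.float64(0.5322444752656281))
handle [ 0.53473697 -0.14327994  0.077     ]
tips [ 0.54602279 -0.20964795  0.098     ]
tips [ 0.50742681 -0.21035097  0.098     ]
```

```bash
cat >> h.py <<'E'
def go(x,y,z,ang,tilt=None):
    """print units for grasp-down TCP target; z=TCP height; ang=heading of tool z"""
    p,R=T()
    zt=np.array([np.cos(ang),np.sin(ang),0]); yt=np.array([0,0,-1.]); xt=np.cross(yt,zt)
    G=np.stack([xt,yt,zt],1)
    d=R.T@(np.array([x,y,z])-p)/.04
    a=Ro.from_matrix(R.T@G).as_rotvec()/np.deg2rad(6)
    s=st()
    print('t',round(s['clock'],2),'p',np.round(p,4),'ang',round(np.arctan2(R[1,2],R[0,2]),4),'j6',round(s['joint_pos'][5],3),'gap',round(s['finger_gap'],4))
    print('shift',np.round(d,3),'turn',np.round(a,3))
E
python3 - <<'E'
from h import *
go(.532,-.143,.40,-.054)
E
```

```text
t 0.15 p [ 0.1863 -0.6485  0.4036] ang -1.291 j6 -0.037 gap 0.0855
shift [-11.796   0.109  -9.759] turn [ 1.4000e-02 -1.1812e+01 -1.1000e-02]
```

Call:
jog_arm([
  [-11.8,0.1,-9.76,0,-11.8,0,-1],
  [-11.8,0.1,-9.76,0,-11.8,0,-1],
  [-11.8,0.1,-9.76,0,-11.8,0,-1],
  [-11.8,0.1,-9.76,0,-11.8,0,-1],
  [-11.8,0.1,-9.76,0,-11.8,0,-1],
  [-11.8,0.1,-9.76,0,-11.8,0,-1],
  [-11.8,0.1,-9.76,0,-11.8,0,-1],
  [-11.8,0.1,-9.76,0,-11.8,0,-1],
  [-11.8,0.1,-9.76,0,-11.8,0,-1],
  [-11.8,0.1,-9.76,0,-11.8,0,-1],
  [-11.8,0.1,-9.76,0,-11.8,0,-1],
  [-11.8,0.1,-9.76,0,-11.8,0,-1],
  [-11.8,0.1,-9.76,0,-11.8,0,-1],
  [-11.8,0.1,-9.76,0,-11.8,0,-1],
  [-11.8,0.1,-9.76,0,-11.8,0,-1],
  [-11.8,0.1,-9.76,0,-11.8,0,-1],
  [-11.8,0.1,-9.76,0,-11.8,0,-1],
])

```text
clock: 1.57
tool_pos: [0.5328, -0.1417, 0.4002]
tcp_rot: [-1.185, 1.248, -1.247]
ft_force: [-0.8, -0.5, 0.1]
finger_gap: 0.0854
```

```bash
python3 - <<'E'
from h import *
go(.532,-.143,.228,-.054)
cap('wrist','w1')
E
```

```text
t 1.57 p [ 0.5328 -0.1417  0.4002] ang -0.0517 j6 -0.253 gap 0.0854
shift [ 0.034  4.305 -0.014] turn [0.009 0.022 0.   ]
```

View pics/w1.png

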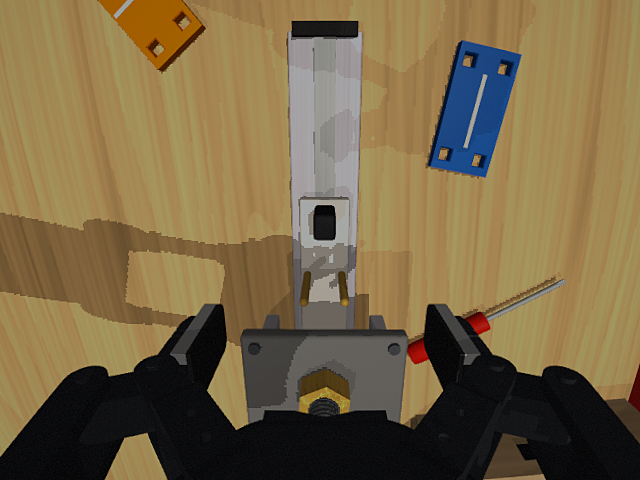

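```bash
python3 - <<'E'
from h import *
crop('w1',270,10,430,130,0);crop('w1',270,185,390,345,0)
E
```

```text
pics/w1_270_10.png 5.0
pics/w1_270_185.png 3.75
```

View pics/w1_270_185.png

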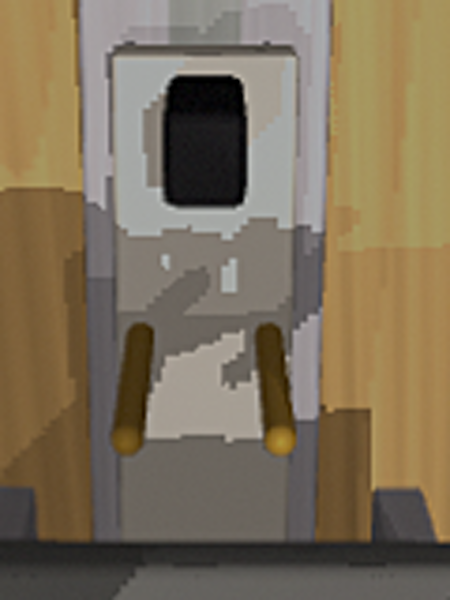

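View pics/w1_270_10.png

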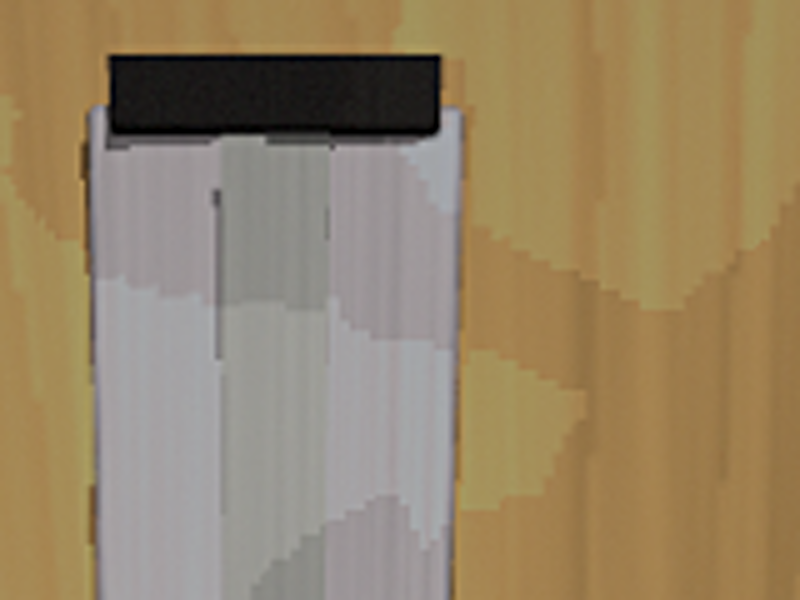

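```bash
python3 - <<'E'
from h import *
c=load('w1')
a=lambda x,y:(270+x/3.75,185+y/3.75)
b=lambda x,y:(270+x/5,10+y/5)
P=lambda q,z,n:print(n,np.round(onz(c,*q,z),4))
P(a(204,160),.077,'handle'); P(a(112,54),.032,'deckL');P(a(296,54),.032,'deckR');P(a(126,438),.095,'tipL');P(a(281,438),.095,'tipR')
P(b(91,110),.014,'bedL1');P(b(462,110),.014,'bedR1');P(a(95,540),.014,'bedL2');P(a(320,500),.014,'bedR2')
E
```

```text
handle [ 0.5312 -0.1453  0.077 ]
deckL [ 0.5078 -0.1276  0.032 ]
deckR [ 0.5561 -0.13    0.032 ]
tipL [ 0.5097 -0.2071  0.095 ]
tipR [ 0.5462 -0.2089  0.095 ]
bedL1 [0.5064 0.026  0.014 ]
bedR1 [0.5747 0.0225 0.014 ]
bedL2 [ 0.4898 -0.2842  0.014 ]
bedR2 [ 0.5606 -0.2734  0.014 ]
```

```bash
python3 - <<'E'
from h import *
go(.5315,-.1453,.213,-.05)
E
```

```text
t 1.62 p [ 0.5322 -0.1427  0.4002] ang -0.0535 j6 -0.253 gap 0.0855
shift [ 0.064  4.681 -0.009] turn [ 0.011 -0.033  0.003]
```

Call:
jog_arm([
  [0.06,1,-0.01,0,0,0,-1],
  [0.06,2,-0.01,0,0,0,-0.5],
  [0.06,2.9,-0.01,0,0,0,-0.3],
  [0.06,3.6,-0.01,0,0,0,-0.2],
  [0.06,4.2,-0.01,0,0,0,-0.2],
  [0.06,4.68,-0.01,0,0,0,-0.2],
  [0.06,4.68,-0.01,0,0,0,0.2],
  [0.06,4.68,-0.01,0,0,0,1],
  [0.06,4.68,-0.01,0,0,0,1],
  [0.06,4.68,-0.01,0,0,0,1],
  [0.06,4.68,-0.01,0,0,0,1],
  [0.06,4.68,-0.01,0,0,0,1],
], force=50)

```text
clock: 2.62
tool_pos: [0.5316, -0.146, 0.2141]
tcp_rot: [-1.183, 1.249, -1.251]
ft_force: [-0.7, -3.0, -5.0]
finger_gap: 0.0193
```

```bash
python3 - <<'E'
from h import *
p,R=T(); e=np.array([.05,.9987,0])
q=p+e*.152; go(q[0],q[1],.213,-.05); print(np.round(st()['ft_force'],1))
cap('scene','s1')
crop('s1',150,130,350,260,0)
E
```

```text
t 2.62 p [ 0.5316 -0.146   0.2141] ang -0.0554 j6 -0.257 gap 0.0193
shift [-3.8    0.025 -0.02 ] turn [-0.004 -0.051  0.007]
[-0.7 -3.  -5. ]
pics/s1_150_130.png 4.0
```

View pics/s1_150_130.png

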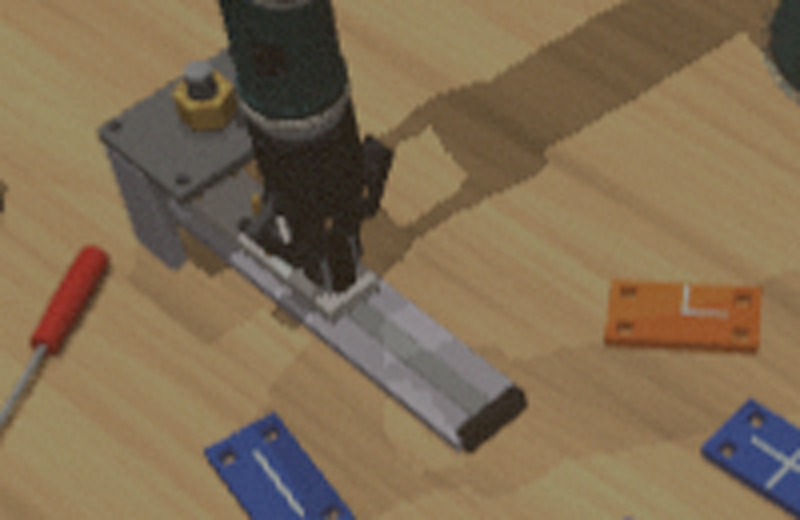

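Call:
jog_arm([
  [-0.3,0,0,0,0,0,1],
  [-0.8,0,0,0,0,0,1],
  [-1.4,0,-0.01,0,0,0,1],
  [-2.0,0,-0.01,0,0,0,1],
  [-2.6,0,-0.01,0,0,0,1],
  [-3.1,0,-0.02,0,0,0,1],
  [-3.4,0,-0.02,0,0,0,1],
  [-3.55,0,-0.02,0,0,0,1],
  [-3.62,0,-0.02,0,0,0,1],
  [-3.68,0,-0.02,0,0,0,1],
  [-3.74,0,-0.02,0,0,0,1],
  [-3.8,0,-0.02,0,0,0,1],
  [-3.8,0,-0.02,0,0,0,1],
])

```text
clock: 3.75
tool_pos: [0.5397, 0.0036, 0.2141]
tcp_rot: [-1.186, 1.246, -1.253]
ft_force: [1.1, -15.0, -2.0]
finger_gap: 0.0192
```

```bash
python3 - <<'E'
from h import *
p,R=T(); print(np.round(p,4),np.round(st()['ft_force'],1),st()['finger_gap'], (p-np.array([.526,-.2653,0]))@np.array([.05,.9987,0]))
E
```

```text
[0.5397 0.0036 0.2141] [  1.1 -15.   -2. ] 0.019198315817154806 0.26924979071450633
```

Call:
jog_arm([
  [0.07,0,0,0,0,0,1],
  [0.07,0,0,0,0,0,0],
  [0.07,0,0,0,0,0,-0.5],
  [0.07,0,0,0,0,0,-1],
  [0.07,-0.8,0,0,0,0,-1],
  [0.07,-1.8,0,0,0,0,-1],
  [0.5,-2.8,0,0,0,0,-1],
  [1.0,-3.8,0,0,0,0,-1],
  [1.0,-4.4,0,0,0,0,-1],
  [1.0,-4.5,0,0,0,0,-1],
  [1.0,-4.5,0,0,0,0,-1],
])

```text
clock: 4.67
tool_pos: [0.538, -0.0338, 0.3971]
tcp_rot: [-1.177, 1.245, -1.253]
ft_force: [0.4, 0.6, -0.5]
finger_gap: 0.0854
```

```bash
python3 - <<'E'
from h import *
c=cap('wrist','w2');crop('w2',240,150,420,420,0); crop('w2',230,150,430,300,0)
c=cap('top','t2'); go(.4928,.389,.37,.277); crop('t2',200,180,420,345,0)
E
```

```text
pics/w2_240_150.png 2.2222222222222223
pics/w2_230_150.png 4.0
t 4.77 p [ 0.5367 -0.0333  0.3927] ang -0.055 j6 -0.054 gap 0.0856
shift [-10.482   0.573  -1.675] turn [ 0.009 -3.171 -0.005]
pics/t2_200_180.png 3.6363636363636362
```

View pics/w2_230_150.png

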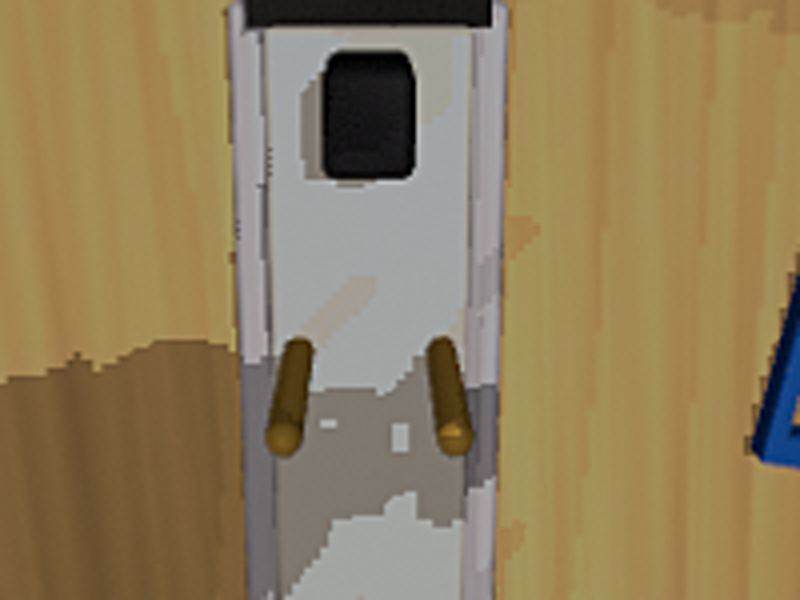

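View pics/w2.png

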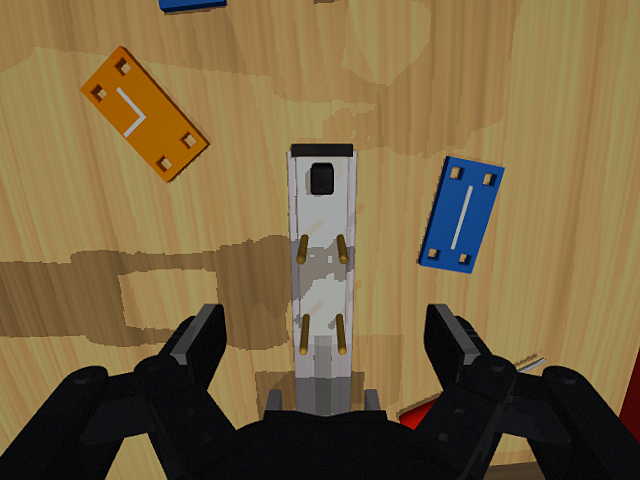

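View pics/t2_200_180.png

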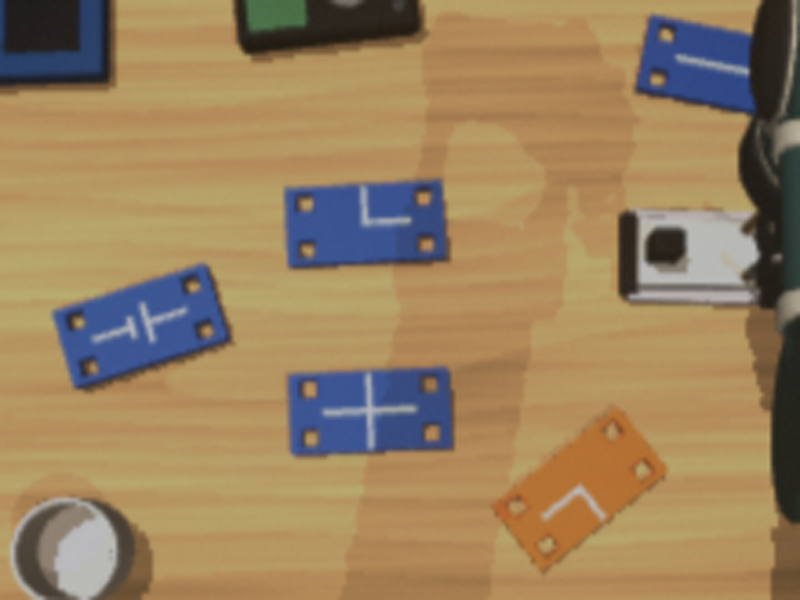

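```bash
python3 - <<'E'
from h import *
crop('w2',285,220,360,370,0)
E
```

```text
pics/w2_285_220.png 4.0
```

View pics/w2_285_220.png

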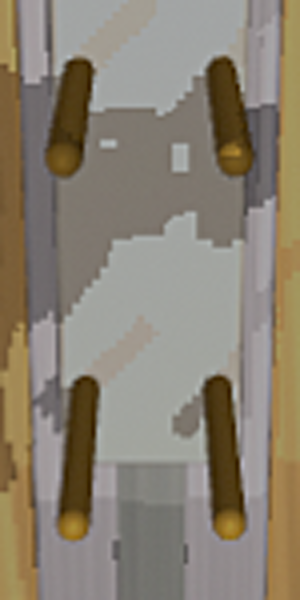

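```bash
python3 - <<'E'
from h import *
c=load('w2')
a=lambda x,y:(285+x/4,220+y/4)
uv=[a(65,158),a(235,158),a(73,524),a(229,524)]
for q in uv: print(np.round(onz(c,*q,.094),4))
# station y = -worldx => left = +y
print(fit(c,np.array([(45,18,94),(45,-18,94),(-45,18,94),(-45,-18,94)])/1000,uv,(.53,-.1,1.52)))
E
```

```text
[ 0.5183 -0.0585  0.094 ]
[ 0.5539 -0.0605  0.094 ]
[ 0.5132 -0.1486  0.094 ]
[ 0.5492 -0.1507  0.094 ]
(array([ 0.53363503, -0.10457438,  1.51631038]), np.float64(0.21916088719484605))
```

Call:
jog_arm([
  [-10.48,0.6,-1.68,0,-3.17,0,-1],
  [-10.48,0.6,-1.68,0,-3.17,0,-1],
  [-10.48,0.6,-1.68,0,-3.17,0,-1],
  [-10.48,0.6,-1.68,0,-3.17,0,-1],
  [-10.48,0.6,-1.68,0,-3.17,0,-1],
  [-10.48,0.6,-1.68,0,-3.17,0,-1],
  [-10.48,0.6,-1.68,0,-3.17,0,-1],
  [-10.48,0.6,-1.68,0,-3.17,0,-1],
  [-10.48,0.6,-1.68,0,-3.17,0,-1],
  [-10.48,0.6,-1.68,0,-3.17,0,-1],
  [-10.48,0.6,-1.68,0,-3.17,0,-1],
  [-10.48,0.6,-1.68,0,-3.17,0,-1],
  [-10.48,0.6,-1.68,0,-3.17,0,-1],
  [-10.48,0.6,-1.68,0,-3.17,0,-1],
  [-10.48,0.6,-1.68,0,-3.17,0,-1],
])

```text
clock: 6.02
tool_pos: [0.4934, 0.3869, 0.3688]
tcp_rot: [-1.329, 1.005, -1.004]
ft_force: [0.3, -0.5, 0.5]
finger_gap: 0.0853
```

```bash
python3 - <<'E'
from h import *
c=cap('wrist','w3'); print(T()[0])
E
```

```text
[0.49353128 0.38695237 0.36923855]
```

View pics/w3.png

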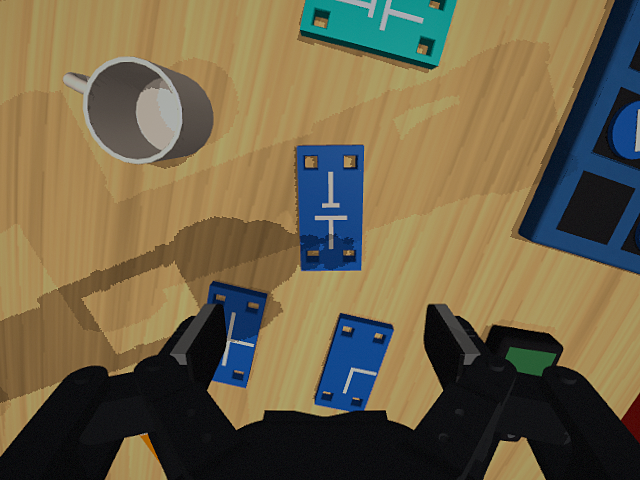

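```bash
python3 - <<'E'
from h import *
crop('w3',280,135,390,285,0)
E
```

```text
pics/w3_280_135.png 4.0
```

View pics/w3_280_135.png

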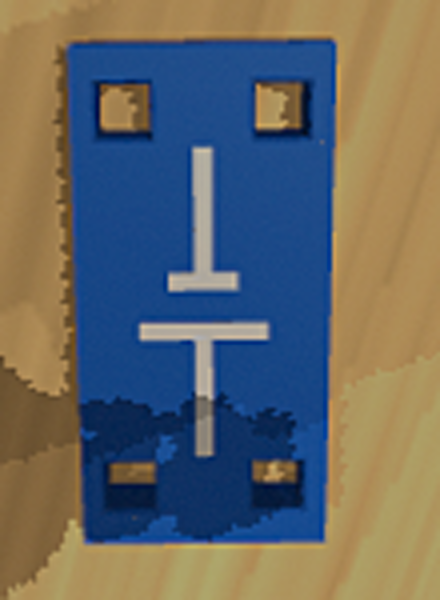

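```bash
cat >> h.py <<'E'
def board(c,uv,z,g):
    """uv: TL,TR,BL,BR; image up=+x, left=+y"""
    return fit(c,np.array([(60,30,z),(60,-30,z),(-60,30,z),(-60,-30,z)])/1000,uv,g)
E
python3 - <<'E'
from h import *
c=load('w3'); a=lambda x,y:(280+x/4,135+y/4)
uv=[a(70,43),a(335,41),a(85,543),a(325,542)]
for z in (20,12): print(board(c,uv,z,(.49,.39,1.85)))
r=board(c,uv,20,(.49,.39,1.85))[0]
go(r[0],r[1],.18,r[2]-np.pi/2)
E
```

```text
(array([0.49612219, 0.39307283, 1.85644343]), np.float64(0.6394042059102389))
(array([0.49664751, 0.3916885 , 1.85638118]), np.float64(1.751522786925591))
t 6.07 p [0.4935 0.387  0.3692] ang 0.2747 j6 0.351 gap 0.0849
shift [-0.132  4.731  0.107] turn [ 0.006 -0.105  0.005]
```

```bash
python3 - <<'E'
from h import *
c=load('w3'); M=np.array(c['tool_from_camera']); Mi=np.linalg.inv(M); K=c['mtx']; print(K[0][0],c['k1'])
for L in (.155,.160,.173,.186):
  for x in (-.011,.011):
    q=(Mi@[x,L,.0425,1])[:3]; print(L,x,np.round(K[0][0]*q[0]/q[2]+K[0][2]),np.round(K[1][1]*q[1]/q[2]+K[1][2]))
crop('w3',400,280,520,390,0)
E
```

```text
346.0109944105688 -0.0582088948778396
0.155 -0.011 434.0 305.0
0.155 0.011 429.0 352.0
0.16 -0.011 430.0 299.0
0.16 0.011 425.0 345.0
0.173 -0.011 422.0 286.0
0.173 0.011 418.0 329.0
0.186 -0.011 414.0 274.0
0.186 0.011 411.0 315.0
pics/w3_400_280.png 5.454545454545454
```

View pics/w3_400_280.png

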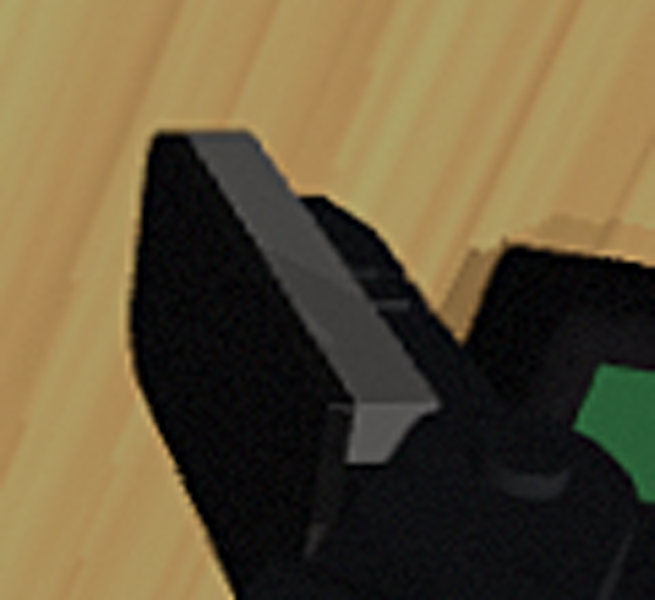

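```bash
python3 - <<'E'
from h import *
go(.4961,.3931,.172,.2857)
E
```

```text
t 6.07 p [0.4935 0.387  0.3692] ang 0.2747 j6 0.351 gap 0.0849
shift [-0.133  4.931  0.106] turn [ 0.006 -0.105  0.005]
```

Call:
jog_arm([
  [-0.13,1,0.1,0,-0.1,0,-1],
  [-0.13,2,0.1,0,-0.1,0,-1],
  [-0.13,3,0.1,0,-0.1,0,-1],
  [-0.13,3.8,0.1,0,-0.1,0,-1],
  [-0.13,4.4,0.1,0,-0.1,0,-1],
  [-0.13,4.75,0.1,0,-0.1,0,-1],
  [-0.13,4.93,0.1,0,-0.1,0,-1],
  [-0.13,4.93,0.1,0,-0.1,0,-0.6],
  [-0.13,4.93,0.1,0,-0.1,0,-0.3],
  [-0.13,4.93,0.1,0,-0.1,0,-0.1],
  [-0.13,4.93,0.1,0,-0.1,0,0.2],
  [-0.13,4.93,0.1,0,-0.1,0,0.2],
  [-0.13,4.93,0.1,0,-0.1,0,0.2],
], force=60)

```text
clock: 7.15
tool_pos: [0.4966, 0.3954, 0.1746]
tcp_rot: [-1.328, 0.993, -0.996]
ft_force: [1.3, -0.4, 6.5]
finger_gap: 0.058
```

```bash
python3 - <<'E'
from h import *
s=st();print(np.round(s['ft_force'],1),np.round(s['moment'],2),s['finger_gap'])
c=cap('wrist','w4'); go(.5337,-.1045,.30,1.516-np.pi/2)
E
```

```text
[ 1.3 -0.4  6.5] [-0.18  0.11 -0.09] 0.05803968417163213
t 7.2 p [0.4967 0.3954 0.1746] ang 0.2872 j6 0.346 gap 0.0585
shift [12.244 -3.16  -2.64 ] turn [-0.034  3.266 -0.018]
```

View pics/w4.png

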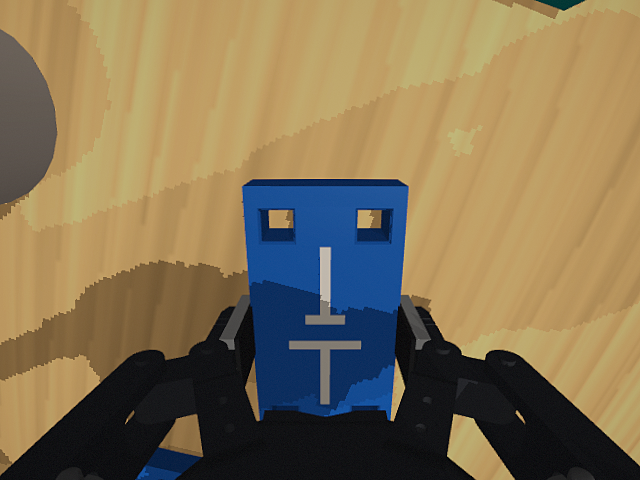

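```bash
python3 - <<'E'
from h import *
crop('w4',230,170,420,430,0)
E
```

```text
pics/w4_230_170.png 2.3076923076923075
```

View pics/w4_230_170.png

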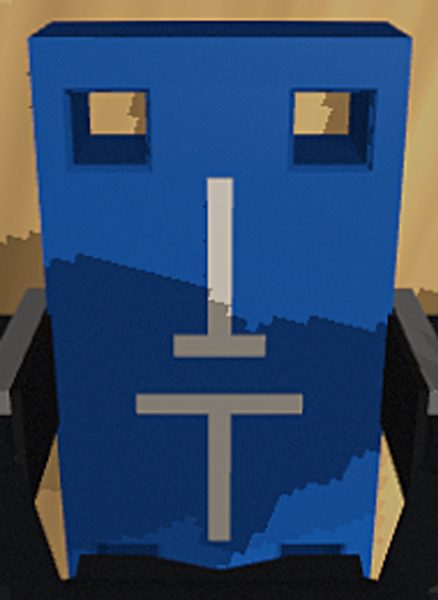

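```bash
cat >> h.py <<'E'
def inhand(c,uv,z,p,R,ang):
    pts=np.array([(60,30),(60,-30),(51,24),(51,12),(39,12),(39,24),(51,-12),(51,-24),(39,-24),(39,-12)])
    pts=np.c_[pts,np.full(10,z)]/1000
    r,e=fit(c,pts,uv,(p[0],p[1],ang+np.pi/2))
    d=np.array([r[0]-p[0],r[1]-p[1],0]); t=R.T@d
    print('obj',np.round(r,4),'err',round(e,2),'offset tool x,z mm',np.round(t[[0,2]]*1000,2),'dyaw',round(r[2]-ang-np.pi/2,4))
    return t,r[2]-ang
E
python3 - <<'E'
from h import *
c=load('w4'); k=600/260
uv=[(230+x/k,170+y/k) for x,y in [(30,38),(411,38),(66,88),(152,88),(152,170),(71,170),(290,88),(377,88),(374,170),(290,170)]]
p,R=T(); inhand(c,uv,20,p,R,np.arctan2(R[1,2],R[0,2]))
E
```

```text
obj [0.4971 0.3942 1.8597] err 3.14 offset tool x,z mm [1.32 0.11] dyaw 0.0017
```

```bash
python3 - <<'E'
from h import *
c=load('w4'); k=600/260
uv=[(230+x/k,170+y/k) for x,y in [(30,38),(411,38),(66,88),(152,88),(152,170),(71,170),(290,88),(377,88),(374,170),(290,170)]]
for q in uv: print(np.round(onz(c,*q,.02),4))
pts=np.array([(60,30),(60,-30),(51,24),(51,12),(39,12),(39,24),(51,-12),(51,-24),(39,-24),(39,-12)])
for z in (16,18,20,22,24):
  for y in [0]:
    r,e=fit(c,np.c_[pts,np.full(10,z)]/1000,uv,(.497,.394,1.86)); print(z,r,e)
E
```

```text
[0.4516 0.443  0.02  ]
[0.5084 0.4598 0.02  ]
[0.4588 0.4369 0.02  ]
[0.4719 0.4407 0.02  ]
[0.4754 0.4276 0.02  ]
[0.4627 0.4239 0.02  ]
[0.4928 0.4469 0.02  ]
[0.506  0.4508 0.02  ]
[0.5101 0.4379 0.02  ]
[0.497 0.434 0.02 ]
16 [0.4974256  0.39328998 1.85970246] 4.253946809885292
18 [0.49728085 0.39372984 1.85968009] 3.2955401911273157
20 [0.49713629 0.39416897 1.85965683] 3.1445319794124202
22 [0.49699195 0.39460732 1.85963265] 3.6886566894256134
24 [0.49684783 0.39504487 1.85960751] 4.321001895721281
```

```bash
python3 - <<'E'
from h import *
go(.5338,-.1032,.30,1.516-np.pi/2)
E
```

```text
t 7.2 p [0.4967 0.3954 0.1746] ang 0.2872 j6 0.346 gap 0.0585
shift [12.214 -3.16  -2.628] turn [-0.034  3.266 -0.018]
```

Call:
jog_arm([
  [0,-0.4,0,0,0,0,0.3],
  [0,-0.9,0,0,0,0,0.3],
  [0,-1.6,0,0,0,0,0.3],
  [0,-2.4,0,0,0,0,0.3],
  [0,-3.1,0,0,0,0,0.3],
])

```text
clock: 7.62
tool_pos: [0.4952, 0.3946, 0.2975]
tcp_rot: [-1.332, 0.995, -0.995]
ft_force: [0.9, 0.2, -1.7]
finger_gap: 0.0586
```

```bash
python3 - <<'E'
from h import *
print(np.round(st()['ft_force'],1)); go(.5338,-.1032,.30,1.516-np.pi/2)
E
```

```text
[ 0.9  0.2 -1.7]
t 7.62 p [0.4952 0.3946 0.2975] ang 0.2874 j6 0.346 gap 0.0586
shift [12.208 -0.06  -2.6  ] turn [6.000e-03 3.267e+00 3.000e-03]
```

Plate held (about 1.7 N). I'll carry it over the posts.

Call:
jog_arm([
  [0.6,-0.2,-0.13,0,0.2,0,0.3],
  [1.5,-0.3,-0.33,0,0.4,0,0.3],
  [2.4,-0.3,-0.53,0,0.7,0,0.3],
  [3.3,-0.3,-0.72,0,0.9,0,0.3],
  [4.2,-0.3,-0.91,0,1.2,0,0.3],
  [5.1,-0.3,-1.1,0,1.4,0,0.3],
  [6.0,-0.3,-1.29,0,1.7,0,0.3],
  [6.9,-0.3,-1.48,0,1.9,0,0.3],
  [7.8,-0.3,-1.67,0,2.1,0,0.3],
  [8.7,-0.3,-1.86,0,2.4,0,0.3],
  [9.6,-0.2,-2.06,0,2.6,0,0.3],
  [10.5,-0.2,-2.25,0,2.9,0,0.3],
  [11.3,-0.1,-2.42,0,3.1,0,0.3],
  [11.9,-0.06,-2.54,0,3.27,0,0.3],
  [12.21,-0.06,-2.6,0,3.27,0,0.3],
  [12.21,-0.06,-2.6,0,3.27,0,0.3],
  [12.21,-0.06,-2.6,0,3.27,0,0.3],
])

```text
clock: 9.03
tool_pos: [0.534, -0.1033, 0.2986]
tcp_rot: [-1.182, 1.251, -1.25]
ft_force: [0.4, 0.3, -1.0]
finger_gap: 0.0583
```

```bash
python3 - <<'E'
from h import *
c=cap('wrist','w5');cap('scene','s5');print(np.round(st()['ft_force'],1)); go(.5338,-.1032,.30,1.516-np.pi/2);crop('s5',150,130,350,280,0)
E
```

```text
[-0.1  0.  -2.3]
t 9.13 p [ 0.534  -0.1021  0.2986] ang -0.0545 j6 -0.181 gap 0.0581
shift [ 0.027 -0.035 -0.003] turn [ 0.005  0.003 -0.007]
pics/s5_150_130.png 4.0
```

View pics/w5.png

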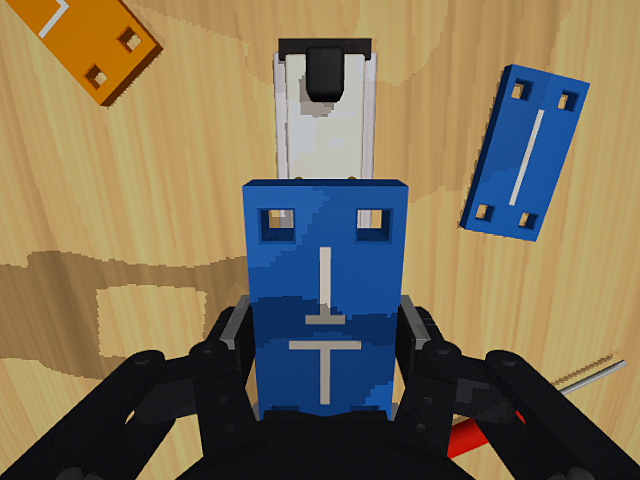

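View pics/s5_150_130.png

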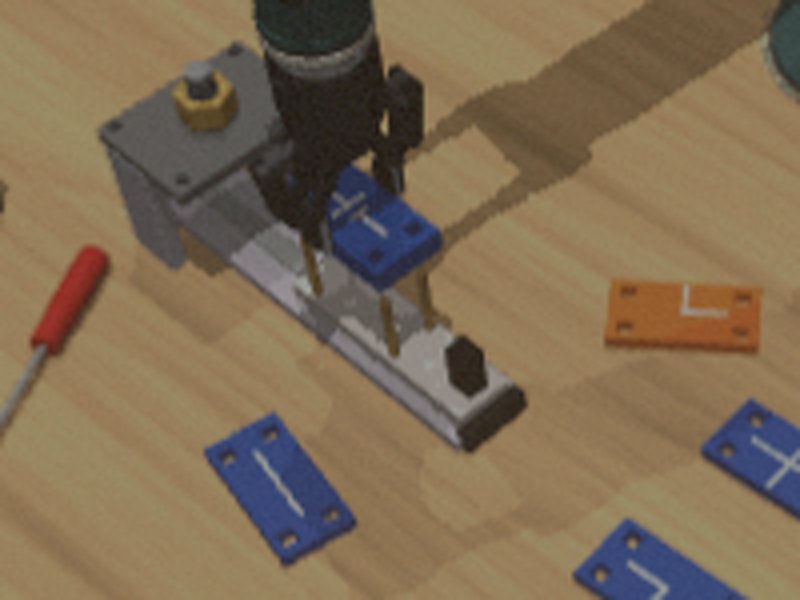

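Call:
jog_arm([
  [0.03,0.2,0,0,0,0,0.3],
  [0.03,0.4,0,0,0,0,0.3],
  [0.03,0.55,0,0,0,0,0.3],
  [0.03,0.65,0,0,0,0,0.3],
  [0.03,0.75,0,0,0,0,0.3],
  [0.03,0.85,0,0,0,0,0.3],
  [0.03,0.9,0,0,0,0,0.3],
])

```text
clock: 9.72
tool_pos: [0.5339, -0.1042, 0.2618]
tcp_rot: [-1.183, 1.251, -1.249]
ft_force: [-0.5, 0.3, -0.9]
finger_gap: 0.0587
```

```bash
python3 - <<'E'
from h import *
c=cap('wrist','w6');cap('scene','s6');s=st();print(np.round(s['ft_force'],1),np.round(s['moment'],2)); go(.5338,-.1032,.21,1.516-np.pi/2);crop('s6',190,150,310,240,0);crop('w6',230,130,420,250,0)
E
```

```text
[-0.2 -0.1 -2.3] [ 0.13 -0.01  0.02]
t 9.82 p [ 0.5339 -0.1043  0.2621] ang -0.0554 j6 -0.183 gap 0.0585
shift [-0.026  1.303 -0.003] turn [ 0.009 -0.006 -0.004]
pics/s6_190_150.png 6.666666666666667
pics/w6_230_130.png 4.2105263157894735
```

View pics/s6_190_150.png

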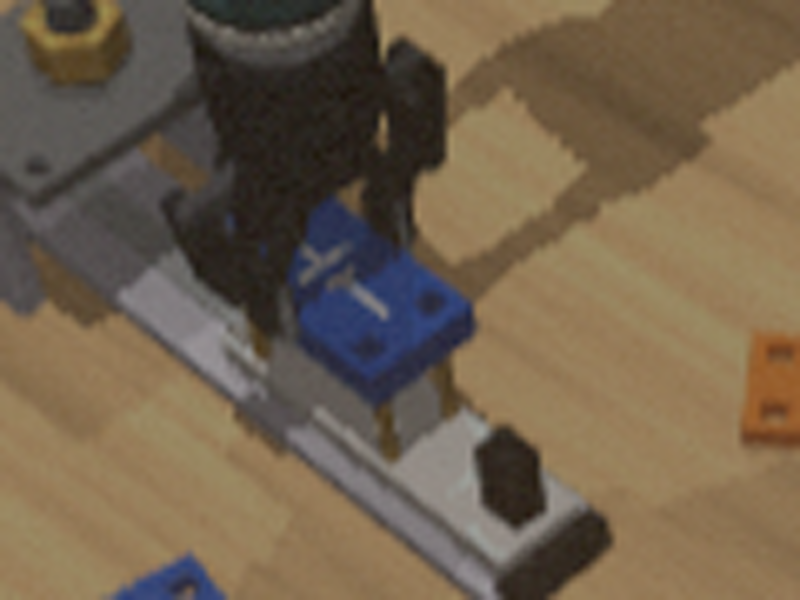

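View pics/w6_230_130.png

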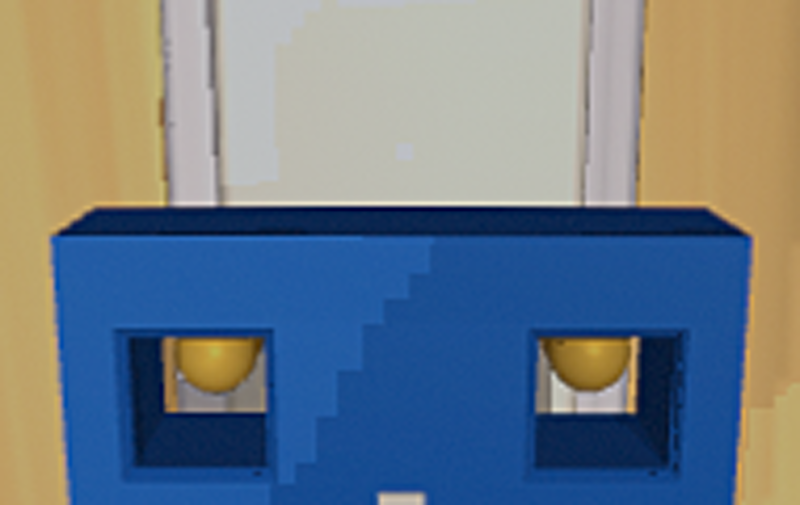

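Call:
jog_arm([
  [-0.02,0.2,0,0,0,0,0.3],
  [-0.02,0.4,0,0,0,0,0.3],
  [-0.02,0.6,0,0,0,0,0.3],
  [-0.02,0.8,0,0,0,0,0.3],
  [-0.02,0.95,0,0,0,0,0.3],
  [-0.02,1.1,0,0,0,0,0.3],
  [-0.02,1.2,0,0,0,0,0.3],
  [-0.02,1.28,0,0,0,0,0.3],
  [-0.02,1.34,0,0,0,0,0.3],
])

```text
clock: 10.57
tool_pos: [0.5342, -0.1036, 0.2086]
tcp_rot: [-1.183, 1.25, -1.25]
ft_force: [-0.8, -0.2, -1.8]
finger_gap: 0.0584
```

```bash
python3 - <<'E'
from h import *
c=cap('wrist','w7');cap('scene','s7');s=st();print(np.round(s['ft_force'],1),np.round(s['moment'],2)); go(.5338,-.1032,.2065,1.516-np.pi/2);crop('s7',190,150,310,240,0);crop('w7',230,130,420,250,0)
E
```

```text
[-0.2 -1.  -2.1] [0.05 0.06 0.03]
t 10.67 p [ 0.5341 -0.1035  0.2087] ang -0.0553 j6 -0.182 gap 0.0584
shift [-0.008  0.055 -0.007] turn [ 0.006 -0.005 -0.001]
pics/s7_190_150.png 6.666666666666667
pics/w7_230_130.png 4.2105263157894735
```

View pics/s7_190_150.png

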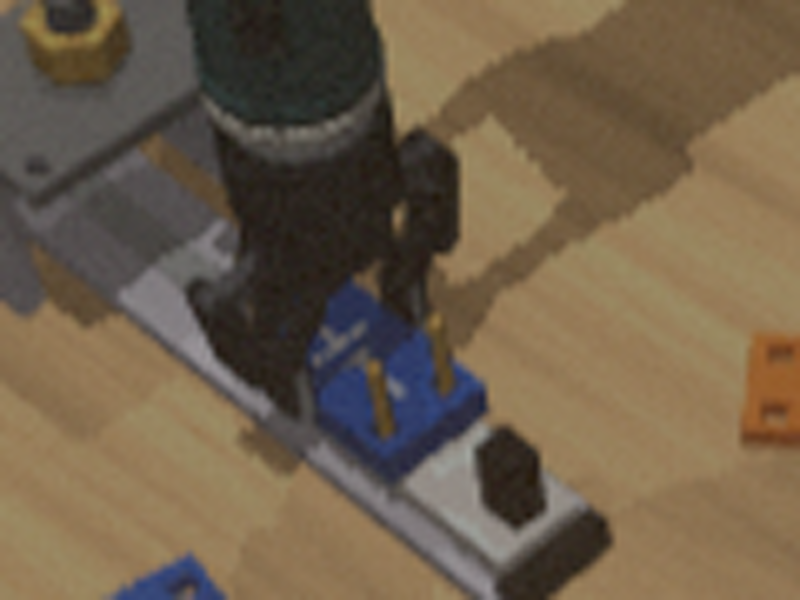

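View pics/w7.png

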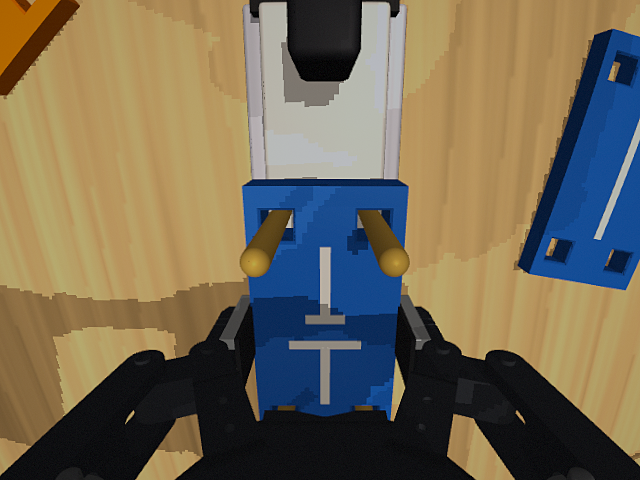

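Call:
jog_arm([
  [0,0.05,0,0,0,0,0.3],
  [0,0.09,0,0,0,0,0.3],
  [0,0.09,0,0,0,0,0.3],
])

```text
clock: 10.92
tool_pos: [0.5346, -0.1037, 0.2066]
tcp_rot: [-1.182, 1.249, -1.25]
ft_force: [-1.2, -0.0, 3.5]
finger_gap: 0.0585
```

Call:
jog_arm([
  [0,0,0,0,0,0,-0.5],
  [0,0,0,0,0,0,-0.8],
  [0,0,0,0,0,0,-1],
  [0,-0.5,0,0,0,0,-1],
  [0,-1.3,0,0,0,0,-1],
  [0,-2.2,0,0,0,0,-1],
  [0,-3.2,0,0,0,0,-1],
  [0,-4,0,0,0,0,-1],
  [0,-4,0,0,0,0,-1],
])

```text
clock: 11.67
tool_pos: [0.5369, -0.1042, 0.3743]
tcp_rot: [-1.174, 1.238, -1.259]
ft_force: [1.0, -1.0, 1.0]
finger_gap: 0.0851
```

```bash
python3 - <<'E'
from h import *
c=cap('wrist','w8');s=st();print(np.round(s['ft_force'],1));c=cap('top','t8'); crop('t8',200,180,420,345,0); crop('w8',220,60,420,260,0); go(.68,-.055,.35,-.235)
E
```

```text
[0.3 0.1 0.2]
pics/t8_200_180.png 3.6363636363636362
pics/w8_220_60.png 3.0
t 11.77 p [ 0.5349 -0.1037  0.3679] ang -0.0554 j6 -0.182 gap 0.0853
shift [-1.418  0.465  3.553] turn [-0.049  1.715  0.004]
```

View pics/w8.png

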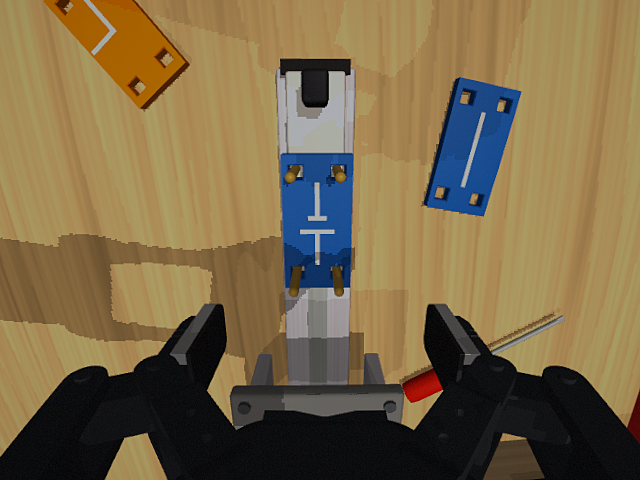

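View pics/t8_200_180.png

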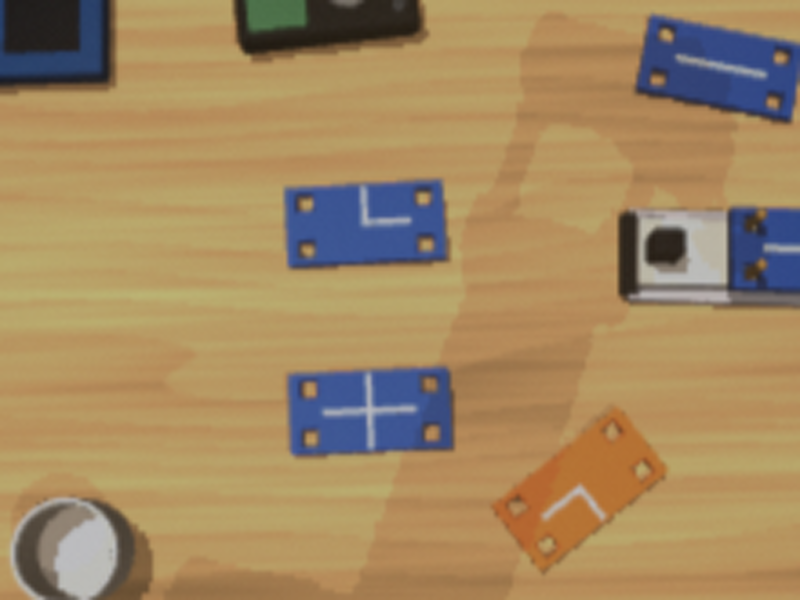

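Call:
jog_arm([
  [-1.42,0.3,3.55,0,1.72,0,-1],
  [-1.42,0.3,3.55,0,1.72,0,-1],
  [-1.42,0.4,3.55,0,1.72,0,-1],
  [-1.42,0.46,3.55,0,1.72,0,-1],
  [-1.42,0.46,3.55,0,1.72,0,-1],
  [-1.42,0.46,3.55,0,1.72,0,-1],
  [-1.42,0.46,3.55,0,1.72,0,-1],
  [-1.42,0.46,3.55,0,1.72,0,-1],
  [-1.42,0.46,3.55,0,1.72,0,-1],
])

```text
clock: 12.52
tool_pos: [0.678, -0.0552, 0.347]
tcp_rot: [-1.089, 1.381, -1.381]
ft_force: [-0.0, 0.0, -0.1]
finger_gap: 0.0856
```

```bash
python3 - <<'E'
from h import *
c=cap('wrist','w9');crop('w9',270,120,390,290,0);print(T()[0])
E
```

```text
pics/w9_270_120.png 3.5294117647058822
[ 0.67814744 -0.05524307  0.34746352]
```

View pics/w9.png

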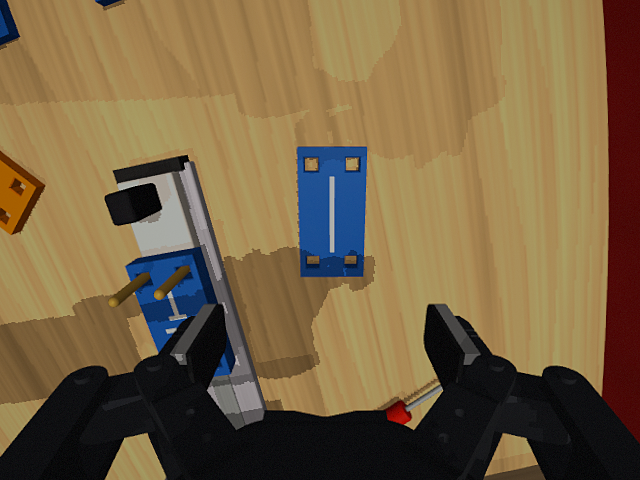

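View pics/w9_270_120.png

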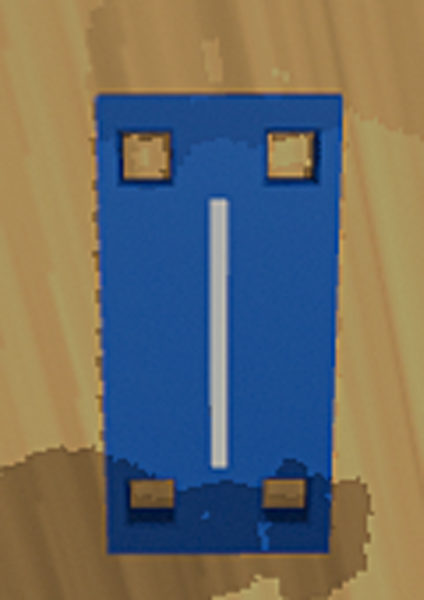

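```bash
python3 - <<'E'
from h import *
c=load('w9'); k=600/170; a=lambda x,y:(270+x/k,120+y/k)
r,e=board(c,[a(96,95),a(342,95),a(108,553),a(330,553)],12,(.68,-.055,1.335)); print(r,e)
go(r[0],r[1],.1765,r[2]-np.pi/2)
E
```

```text
[ 0.6846742  -0.05237864  1.3408437 ] 0.4270324964238057
t 12.57 p [ 0.6781 -0.0552  0.3475] ang -0.2362 j6 0.118 gap 0.0852
shift [-0.108  4.274  0.141] turn [-0.001 -0.06   0.   ]
```

Call:
jog_arm([
  [-0.11,1,0.14,0,0,0,-1],
  [-0.11,2,0.14,0,0,0,-1],
  [-0.11,2.9,0.14,0,0,0,-1],
  [-0.11,3.5,0.14,0,0,0,-1],
  [-0.11,3.95,0.14,0,0,0,-1],
  [-0.11,4.15,0.14,0,0,0,-1],
  [-0.11,4.27,0.14,0,0,0,-1],
  [-0.11,4.27,0.14,0,0,0,-0.6],
  [-0.11,4.27,0.14,0,0,0,-0.3],
  [-0.11,4.27,0.14,0,0,0,-0.1],
  [-0.11,4.27,0.14,0,0,0,0.2],
  [-0.11,4.27,0.14,0,0,0,0.2],
  [-0.11,4.27,0.14,0,0,0,0.2],
])

```text
clock: 13.65
tool_pos: [0.6869, -0.0519, 0.1793]
tcp_rot: [-1.085, 1.377, -1.383]
ft_force: [-0.8, 0.6, 6.3]
finger_gap: 0.0562
```

```bash
python3 - <<'E'
from h import *
s=st();print(np.round(s['ft_force'],1),np.round(s['moment'],2),s['tool_pos'])
c=cap('wrist','w10');  crop('w10',230,170,420,430,0)
E
```

```text
[-0.8  0.6  6.3] [ 0.    0.27 -0.02] [ 0.68685837 -0.05191555  0.17925483]
pics/w10_230_170.png 2.3076923076923075
```

View pics/w10_230_170.png

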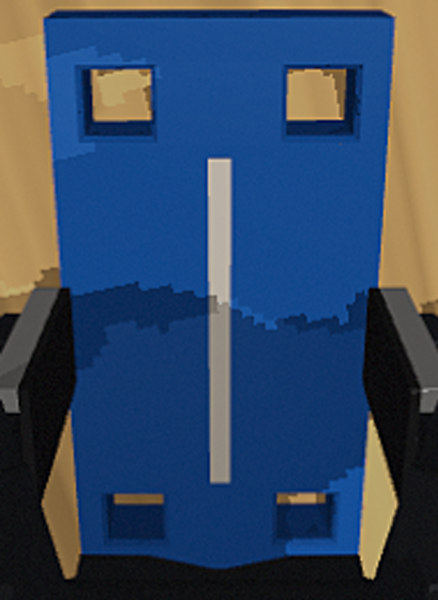

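```bash
cat >> h.py <<'E'
def hand2(c,uvc,z,R,p):
    """uvc: hole centres TL,TR,BL,BR, then corners TL,TR"""
    pts=np.array([(45,18),(45,-18),(-45,18),(-45,-18),(60,30),(60,-30)])
    ang=np.arctan2(R[1,2],R[0,2])
    r,e=fit(c,np.c_[pts,np.full(6,z)]/1000,uvc,(p[0],p[1],ang+np.pi/2))
    t=R.T@np.array([r[0]-p[0],r[1]-p[1],0])
    print('obj',np.round(r,4),'err',round(e,2),'off tool x,z mm',np.round(t[[0,2]]*1000,2),'dyaw',round(r[2]-ang-np.pi/2,4))
E
python3 - <<'E'
from h import *
c=load('w10'); k=600/260
uv=[(230+x/k,170+y/k) for x,y in [(118,101),(322,101),(135,516),(305,516),(46,16),(393,16)]]
p,R=T()
for z in (8,12,16,20): hand2(c,uv,z,R,p)
E
```

```text
obj [ 0.687  -0.0533  1.3371] err 3.07 off tool x,z mm [1.25 0.5 ] dyaw 0.0017
obj [ 0.6873 -0.0521  1.3372] err 1.5 off tool x,z mm [0.07 0.48] dyaw 0.0017
obj [ 0.6875 -0.051   1.3372] err 5.03 off tool x,z mm [-1.08  0.46] dyaw 0.0018
obj [ 0.6878 -0.0499  1.3373] err 9.32 off tool x,z mm [-2.22  0.44] dyaw 0.0018
```

Call:
jog_arm([
  [0,-0.4,0,0,0,0,0.3],
  [0,-0.9,0,0,0,0,0.3],
  [0,-1.6,0,0,0,0,0.3],
  [0,-2.4,0,0,0,0,0.3],
  [0,-3.2,0,0,0,0,0.3],
])

```text
clock: 14.12
tool_pos: [0.6851, -0.0516, 0.3054]
tcp_rot: [-1.089, 1.381, -1.38]
ft_force: [0.2, -0.3, -0.0]
finger_gap: 0.0559
```

```bash
python3 - <<'E'
from h import *
print(np.round(st()['ft_force'],1)); go(.5335,-.1045,.30,1.516-np.pi/2)
E
```

```text
[ 0.2 -0.3 -0. ]
t 14.12 p [ 0.6851 -0.0516  0.3054] ang -0.2354 j6 0.124 gap 0.0559
shift [ 2.169  0.137 -3.378] turn [ 0.006 -1.724  0.   ]
```

Call:
jog_arm([
  [0.3,0,-0.5,0,-0.3,0,0.3],
  [0.8,0,-1.2,0,-0.6,0,0.3],
  [1.3,0,-2.0,0,-1,0,0.3],
  [1.8,0.1,-2.7,0,-1.4,0,0.3],
  [2.05,0.14,-3.2,0,-1.7,0,0.3],
  [2.17,0.14,-3.38,0,-1.72,0,0.3],
  [2.17,0.14,-3.38,0,-1.72,0,0.3],
  [2.17,0.14,-3.38,0,-1.72,0,0.3],
])

```text
clock: 14.78
tool_pos: [0.5345, -0.1047, 0.2997]
tcp_rot: [-1.18, 1.249, -1.252]
ft_force: [0.7, -0.2, -0.2]
finger_gap: 0.0562
```

```bash
python3 - <<'E'
from h import *
c=cap('wrist','w11');crop('w11',230,130,420,250,0)
print(np.round(st()['ft_force'],1)); go(.5335,-.1045,.265,1.516-np.pi/2)
E
```

```text
pics/w11_230_130.png 4.2105263157894735
[ 0.1 -0.2 -1.2]
t 14.83 p [ 0.5351 -0.1046  0.2998] ang -0.0559 j6 -0.183 gap 0.0564
shift [-0.     0.869 -0.043] turn [-0.03  -0.011  0.002]
```

View pics/w11.png

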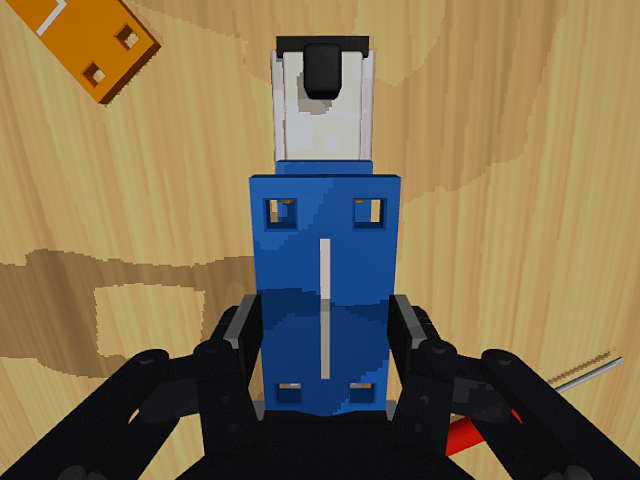

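Call:
jog_arm([
  [0,0.2,-0.02,0,0,0,0.3],
  [0,0.4,-0.02,0,0,0,0.3],
  [0,0.55,-0.02,0,0,0,0.3],
  [0,0.65,-0.02,0,0,0,0.3],
  [0,0.7,-0.02,0,0,0,0.3],
  [0,0.7,-0.02,0,0,0,0.3],
])

```text
clock: 15.33
tool_pos: [0.5328, -0.1043, 0.2694]
tcp_rot: [-1.184, 1.251, -1.248]
ft_force: [-0.2, 0.3, -1.3]
finger_gap: 0.0559
```

```bash
python3 - <<'E'
from h import *
c=cap('wrist','w12');crop('w12',230,130,420,250,0)
print(np.round(st()['ft_force'],1)); go(.5335,-.1045,.235,1.516-np.pi/2)
E
```

```text
pics/w12_230_130.png 4.2105263157894735
[ 0.4  0.5 -1.2]
t 15.38 p [ 0.533  -0.1044  0.27  ] ang -0.0552 j6 -0.184 gap 0.0561
shift [0.001 0.875 0.014] turn [ 0.011 -0.004 -0.002]
```

View pics/w12_230_130.png

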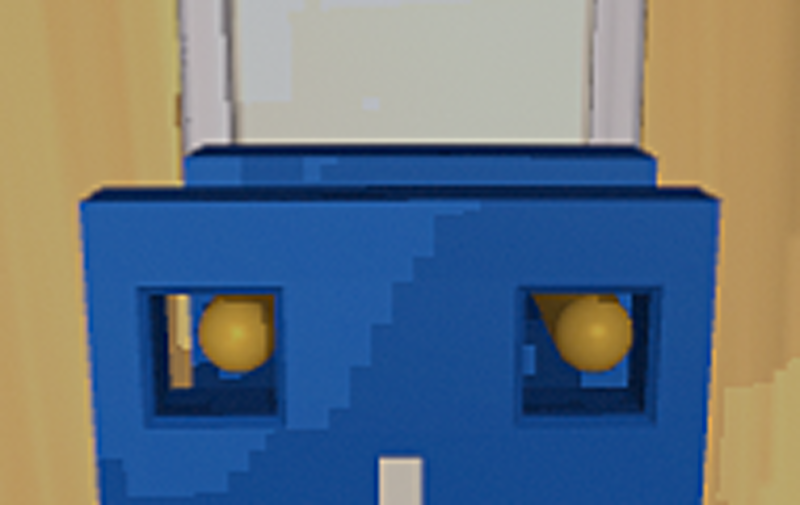

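Call:
jog_arm([
  [0,0,0.03,0,0,0,0.3],
  [0,0.2,0.03,0,0,0,0.3],
  [0,0.4,0.03,0,0,0,0.3],
  [0,0.6,0.03,0,0,0,0.3],
  [0,0.7,0.03,0,0,0,0.3],
  [0,0.78,0.03,0,0,0,0.3],
  [0,0.86,0.03,0,0,0,0.3],
  [0,0.92,0.03,0,0,0,0.3],
  [0,0.92,0.03,0,0,0,0.3],
])

```text
clock: 16.13
tool_pos: [0.534, -0.1046, 0.2333]
tcp_rot: [-1.183, 1.251, -1.249]
ft_force: [0.0, 0.8, -1.0]
finger_gap: 0.0563
```

```bash
python3 - <<'E'
from h import *
c=cap('wrist','w13');cap('scene','s13');crop('s13',190,150,310,240,0)
print(np.round(st()['ft_force'],1)); go(.5335,-.1045,.230,1.516-np.pi/2)
E
```

```text
pics/s13_190_150.png 6.666666666666667
[-0.2 -0.1 -1.5]
t 16.23 p [ 0.5343 -0.1047  0.234 ] ang -0.0553 j6 -0.184 gap 0.0557
shift [-0.003  0.099 -0.021] turn [-0.002 -0.005  0.001]
```

View pics/w13.png

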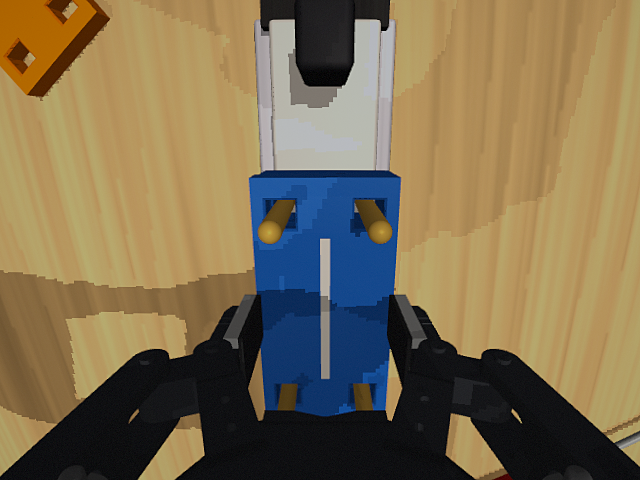

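View pics/s13_190_150.png

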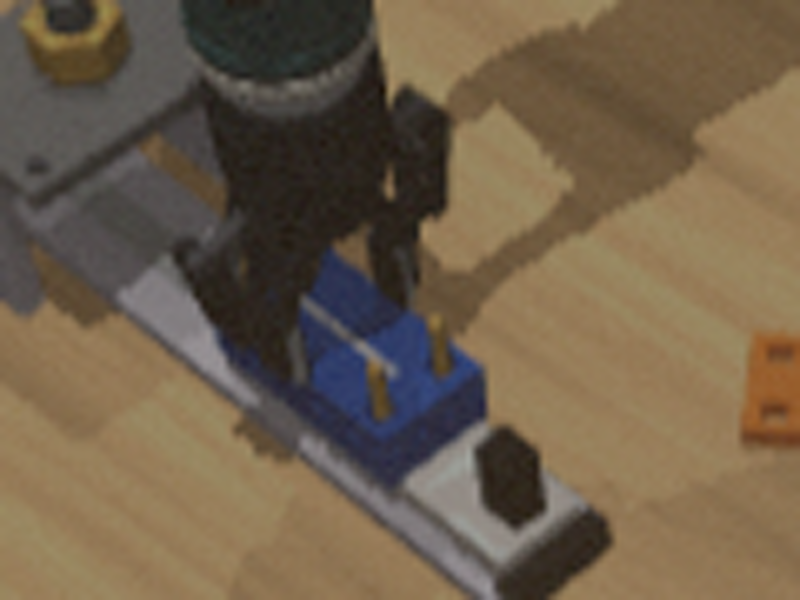

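Call:
jog_arm([
  [0,0.04,0,0,0,0,0.3],
  [0,0.08,0,0,0,0,0.3],
  [0,0.1,0,0,0,0,0.3],
  [0,0.1,0,0,0,0,0.3],
])

```text
clock: 16.57
tool_pos: [0.5346, -0.1047, 0.2312]
tcp_rot: [-1.182, 1.249, -1.25]
ft_force: [-3.0, 0.0, 5.7]
finger_gap: 0.056
```

Contact force confirms it is seated. Releasing, and going over to board A at (300,241) in the top view.

Call:
jog_arm([
  [0,0,0,0,0,0,-0.5],
  [0,0,0,0,0,0,-0.8],
  [0,0,0,0,0,0,-1],
  [0,-0.5,0,0,0,0,-1],
  [0,-1.3,0,0,0,0,-1],
  [0,-2.2,0,0,0,0,-1],
  [0,-3.0,0,0,0,0,-1],
  [0,-3.4,0,0,0,0,-1],
  [0,-3.4,0,0,0,0,-1],
])

```text
clock: 17.32
tool_pos: [0.536, -0.1051, 0.3715]
tcp_rot: [-1.177, 1.242, -1.256]
ft_force: [0.3, -0.2, 0.4]
finger_gap: 0.0852
```

```bash
python3 - <<'E'
from h import *
c=cap('wrist','w14');c=cap('top','t14'); crop('t14',200,180,420,345,0); go(.568,.222,.35,.02)
E
```

```text
pics/t14_200_180.png 3.6363636363636362
t 17.42 p [ 0.5343 -0.1046  0.3663] ang -0.0553 j6 -0.184 gap 0.0852
shift [-8.2    0.406  0.389] turn [-0.014 -0.719  0.003]
```

View pics/w14.png

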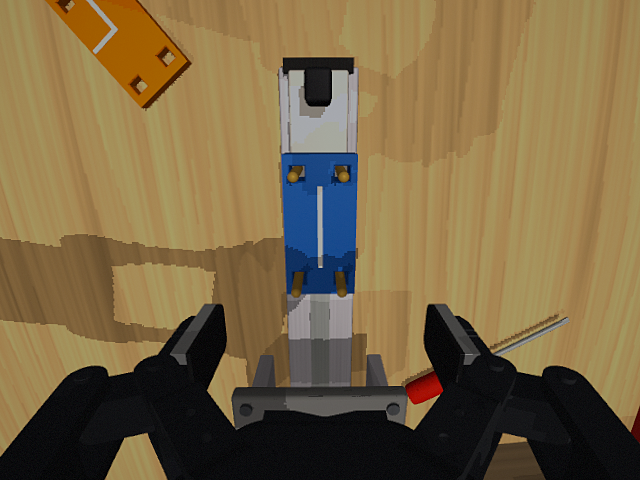

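View pics/t14_200_180.png

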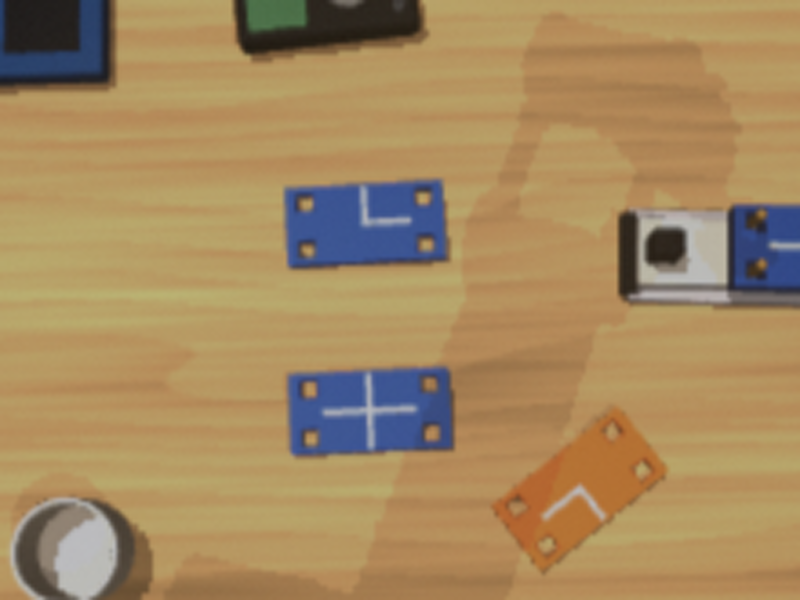

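Call:
jog_arm([
  [-8.2,0.2,0.39,0,-0.72,0,-1],
  [-8.2,0.2,0.39,0,-0.72,0,-1],
  [-8.2,0.2,0.39,0,-0.72,0,-1],
  [-8.2,0.4,0.39,0,-0.72,0,-1],
  [-8.2,0.4,0.39,0,-0.72,0,-1],
  [-8.2,0.4,0.39,0,-0.72,0,-1],
  [-8.2,0.4,0.39,0,-0.72,0,-1],
  [-8.2,0.4,0.39,0,-0.72,0,-1],
  [-8.2,0.4,0.39,0,-0.72,0,-1],
  [-8.2,0.4,0.39,0,-0.72,0,-1],
  [-8.2,0.4,0.39,0,-0.72,0,-1],
  [-8.2,0.4,0.39,0,-0.72,0,-1],
])

```text
clock: 18.42
tool_pos: [0.5675, 0.2208, 0.3484]
tcp_rot: [-1.221, 1.196, -1.195]
ft_force: [-0.4, -0.1, 0.2]
finger_gap: 0.085
```

```bash
python3 - <<'E'
from h import *
c=cap('wrist','w15');crop('w15',270,120,390,290,0);print(T()[0])
E
```

```text
pics/w15_270_120.png 3.5294117647058822
[0.56771569 0.22055337 0.34887537]
```

View pics/w15.png

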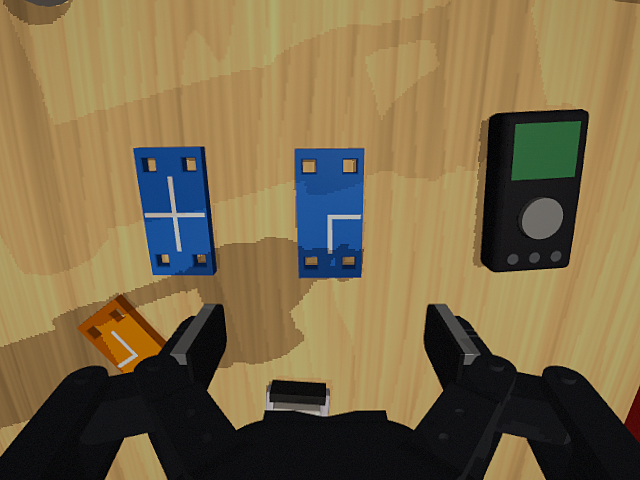

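View pics/w15_270_120.png

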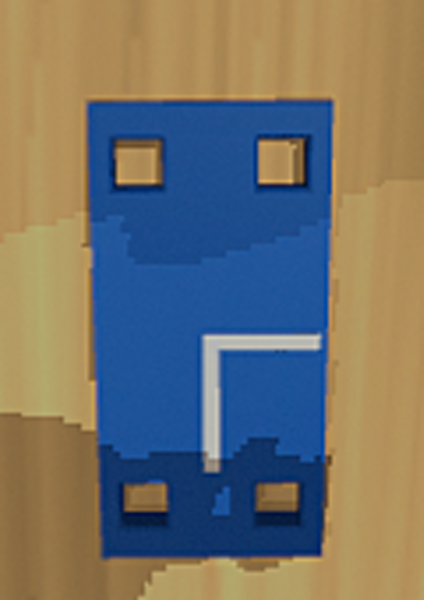

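```bash
python3 - <<'E'
from h import *
c=load('w15'); k=600/170; a=lambda x,y:(270+x/k,120+y/k)
r,e=board(c,[a(88,102),a(332,101),a(103,557),a(322,556)],12,(.568,.22,1.59)); print(r,e)
go(r[0],r[1],.1765,r[2]-np.pi/2)
E
```

```text
[0.57043037 0.22344617 1.59996118] 0.5029861715745483
t 18.47 p [0.5677 0.2206 0.3489] ang 0.0185 j6 0.311 gap 0.0855
shift [-0.075  4.309  0.077] turn [ 0.016 -0.102  0.009]
```

Call:
jog_arm([
  [-0.07,1,0.08,0,-0.1,0,-1],
  [-0.07,2,0.08,0,-0.1,0,-1],
  [-0.07,2.9,0.08,0,-0.1,0,-1],
  [-0.07,3.5,0.08,0,-0.1,0,-1],
  [-0.07,3.95,0.08,0,-0.1,0,-1],
  [-0.07,4.2,0.08,0,-0.1,0,-1],
  [-0.07,4.3,0.08,0,-0.1,0,-1],
  [-0.07,4.3,0.08,0,-0.1,0,-0.6],
  [-0.07,4.3,0.08,0,-0.1,0,-0.3],
  [-0.07,4.3,0.08,0,-0.1,0,-0.1],
  [-0.07,4.3,0.08,0,-0.1,0,0.2],
  [-0.07,4.3,0.08,0,-0.1,0,0.2],
  [-0.07,4.3,0.08,0,-0.1,0,0.2],
])

```text
clock: 19.55
tool_pos: [0.5728, 0.226, 0.1868]
tcp_rot: [-1.218, 1.185, -1.188]
ft_force: [-18.5, -4.4, 38.4]
finger_gap: 0.0353
```

```bash
python3 - <<'E'
from h import *
s=st();print(np.round(s['ft_force'],1),np.round(s['moment'],2),s['tool_pos'],s['finger_gap'])
c=cap('wrist','w16');  crop('w16',230,170,420,430,0)
E
```

```text
[-18.5  -4.4  38.4] [-0.59  1.88 -0.39] [0.572759   0.2260484  0.18678488] 0.03527949750016005
pics/w16_230_170.png 2.3076923076923075
```

View pics/w16_230_170.png

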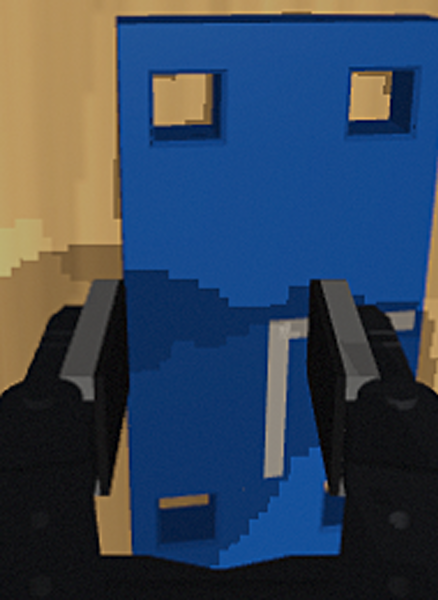

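Call:
jog_arm([
  [0,-0.4,0,0,0,0,0.2],
  [0,-1,0,0,0,0,0],
  [0,-2,0,0,0,0,-0.5],
  [0,-3,0,0,0,0,-1],
  [0,-4,0,0,0,0,-1],
  [0,-4.2,0,0,0,0,-1],
  [0,-4.2,0,0,0,0,-1],
  [0,-4.2,0,0,0,0,-1],
])

```text
clock: 20.27
tool_pos: [0.5714, 0.225, 0.348]
tcp_rot: [-1.22, 1.184, -1.188]
ft_force: [0.4, -1.0, -1.5]
finger_gap: 0.0851
```

```bash
python3 - <<'E'
from h import *
s=st();print(np.round(s['ft_force'],1),s['tool_pos'])
c=cap('wrist','w17');  crop('w17',270,120,390,290,0)
E
```

```text
[ 0.4 -1.  -1.5] [0.57135534 0.22498842 0.34804831]
pics/w17_270_120.png 3.5294117647058822
```

View pics/w17.png

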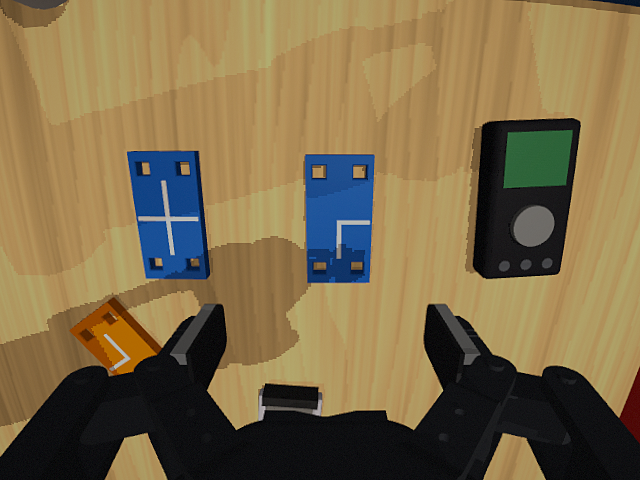

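View pics/w17_270_120.png

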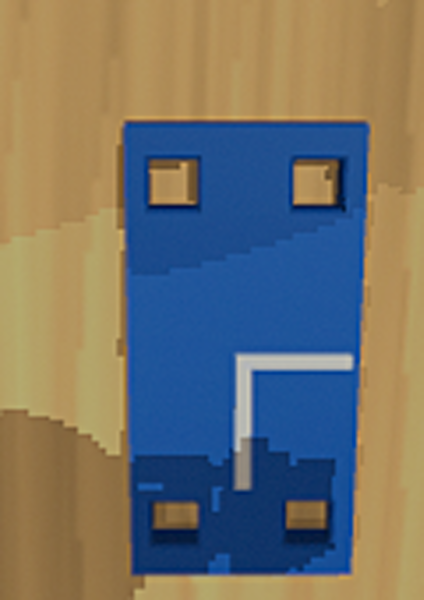

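```bash
python3 - <<'E'
from h import *
c=load('w17'); k=600/170; a=lambda x,y:(270+x/k,120+y/k)
r,e=board(c,[a(124,122),a(369,122),a(133,575),a(351,574)],12,(.568,.22,1.59)); print(r,e)
go(r[0],r[1],.169,r[2]-np.pi/2)
E
```

```text
[0.58506551 0.22386808 1.60494661] 0.2828451904685494
t 20.32 p [0.5707 0.2247 0.3458] ang 0.0306 j6 0.304 gap 0.0853
shift [0.032 4.42  0.359] turn [-0.001 -0.034 -0.   ]
```

Call:
jog_arm([
  [0.03,1,0.36,0,0,0,-1],
  [0.03,2,0.36,0,0,0,-1],
  [0.03,2.9,0.36,0,0,0,-1],
  [0.03,3.5,0.36,0,0,0,-1],
  [0.03,3.95,0.36,0,0,0,-1],
  [0.03,4.25,0.36,0,0,0,-1],
  [0.03,4.42,0.36,0,0,0,-1],
  [0.03,4.42,0.36,0,0,0,-0.6],
  [0.03,4.42,0.36,0,0,0,-0.45],
  [0.03,4.42,0.36,0,0,0,-0.4],
  [0.03,4.42,0.36,0,0,0,-0.4],
])

```text
clock: 21.23
tool_pos: [0.5863, 0.2244, 0.1706]
tcp_rot: [-1.221, 1.185, -1.187]
ft_force: [0.0, -0.6, -0.8]
finger_gap: 0.0596
```

```bash
python3 - <<'E'
from h import *
s=st();print(np.round(s['ft_force'],1),np.round(s['moment'],2),s['tool_pos'],s['finger_gap'])
c=cap('wrist','w18');  crop('w18',230,170,420,430,0)
E
```

```text
[ 0.  -0.6 -0.8] [-0.    0.01 -0.  ] [0.58627255 0.2243972  0.17064053] 0.05961592789794215
pics/w18_230_170.png 2.3076923076923075
```

View pics/w18_230_170.png

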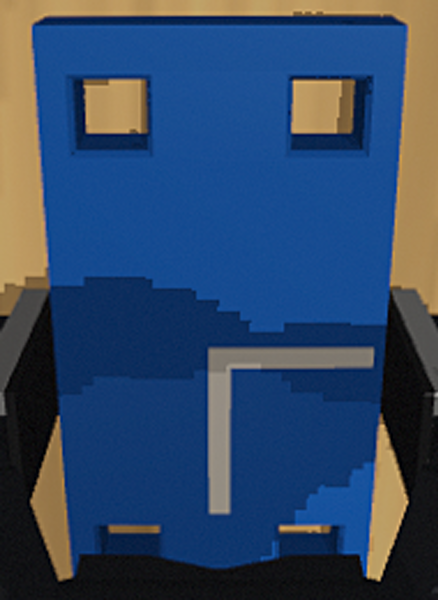

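Call:
jog_arm([
  [0,0,0,0,0,0,-0.1],
  [0,0,0,0,0,0,0.1],
  [0,0,0,0,0,0,0.2],
  [0,0,0,0,0,0,0.2],
])

```text
clock: 21.62
tool_pos: [0.5862, 0.2244, 0.1705]
tcp_rot: [-1.221, 1.186, -1.187]
ft_force: [-0.6, 0.3, 6.5]
finger_gap: 0.058
```

```bash
python3 - <<'E'
from h import *
s=st();print(np.round(s['ft_force'],1),np.round(s['moment'],2),s['tool_pos'],s['finger_gap'])
c=cap('wrist','w19');  crop('w19',230,170,420,430,0)
E
```

```text
[-0.6  0.3  6.5] [0.   0.29 0.02] [0.58618558 0.22435672 0.17050436] 0.05800429949202519
pics/w19_230_170.png 2.3076923076923075
```

View pics/w19_230_170.png

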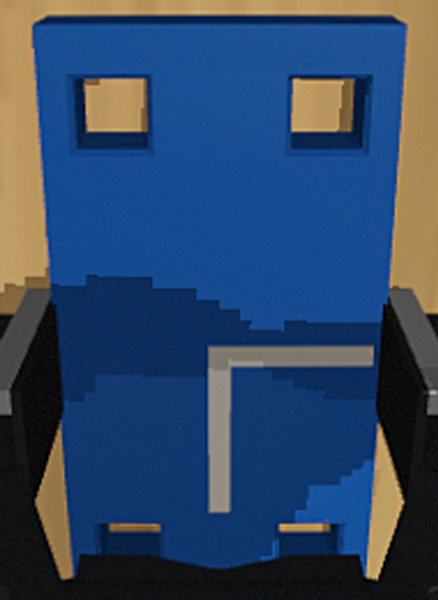

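```bash
cat >> h.py <<'E'
def hand3(c,uvc,z,R,p):
    """hole centres TL,TR, corners TL,TR"""
    pts=np.array([(45,18),(45,-18),(60,30),(60,-30)])
    ang=np.arctan2(R[1,2],R[0,2])
    r,e=fit(c,np.c_[pts,np.full(4,z)]/1000,uvc,(p[0],p[1],ang+np.pi/2))
    t=R.T@np.array([r[0]-p[0],r[1]-p[1],0])
    print('obj',np.round(r,4),'err',round(e,2),'off tool x,z mm',np.round(t[[0,2]]*1000,2),'dyaw',round(r[2]-ang-np.pi/2,4))
E
python3 - <<'E'
from h import *
c=load('w19'); k=600/260
uv=[(230+x/k,170+y/k) for x,y in [(110,114),(330,114),(34,26),(406,26)]]
p,R=T()
hand3(c,uv,12,R,p)
c=load('w10');
uv=[(230+x/k,170+y/k) for x,y in [(118,101),(322,101),(46,16),(393,16)]]
hand3(c,uv,12,Ro.from_rotvec([-1.085, 1.377, -1.383]).as_matrix(),np.array([.6869,-.0519,.179]))
E
```

```text
obj [0.586  0.2241 1.6023] err 0.93 off tool x,z mm [ 0.29 -0.21] dyaw 0.0009
obj [ 0.6872 -0.0522  1.3364] err 1.48 off tool x,z mm [0.22 0.38] dyaw 0.0014
```

Call:
jog_arm([
  [0,-0.4,0,0,0,0,0.3],
  [0,-0.9,0,0,0,0,0.3],
  [0,-1.6,0,0,0,0,0.3],
  [0,-2.4,0,0,0,0,0.3],
  [0,-3.2,0,0,0,0,0.3],
  [0,-3.3,0,0,0,0,0.3],
])

```text
clock: 22.17
tool_pos: [0.5877, 0.2249, 0.308]
tcp_rot: [-1.214, 1.181, -1.189]
ft_force: [1.1, 1.3, -1.2]
finger_gap: 0.0581
```

```bash
python3 - <<'E'
from h import *
print(np.round(st()['ft_force'],1)); go(.5343,-.1043,.295,1.516-np.pi/2)
E
```

```text
[ 1.1  1.3 -1.2]
t 22.17 p [0.5877 0.2249 0.308 ] ang 0.0305 j6 0.295 gap 0.0581
shift [ 8.185  0.283 -1.588] turn [-0.096  0.815 -0.033]
```

Call:
jog_arm([
  [0.6,0,-0.12,0,0.1,0,0.3],
  [1.4,0,-0.28,0,0.15,0,0.3],
  [2.3,0,-0.45,0,0.2,0,0.3],
  [3.2,0,-0.62,0,0.3,0,0.3],
  [4.1,0,-0.8,0,0.4,0,0.3],
  [5.0,0,-0.97,0,0.5,0,0.3],
  [5.9,0,-1.15,0,0.6,0,0.3],
  [6.8,0.1,-1.32,0,0.7,0,0.3],
  [7.6,0.2,-1.48,0,0.8,0,0.3],
  [8.0,0.25,-1.56,0,0.82,0,0.3],
  [8.18,0.25,-1.6,0,0.82,0,0.3],
  [8.18,0.25,-1.6,0,0.82,0,0.3],
  [8.18,0.25,-1.6,0,0.82,0,0.3],
  [8.18,0.25,-1.6,0,0.82,0,0.3],
])

```text
clock: 23.33
tool_pos: [0.5317, -0.1039, 0.291]
tcp_rot: [-1.183, 1.249, -1.249]
ft_force: [-0.4, -0.3, -1.1]
finger_gap: 0.0581
```

```bash
python3 - <<'E'
from h import *
print(np.round(st()['ft_force'],1)); go(.5343,-.1043,.264,1.516-np.pi/2)
E
```

```text
[-0.4 -0.3 -1.1]
t 23.33 p [ 0.5317 -0.1039  0.291 ] ang -0.0544 j6 -0.185 gap 0.0581
shift [0.008 0.675 0.064] turn [ 0.     0.004 -0.005]
```

Call:
jog_arm([
  [0,0,0.06,0,0,0,0.3],
  [0,0.2,0.06,0,0,0,0.3],
  [0,0.35,0.06,0,0,0,0.3],
  [0,0.45,0.06,0,0,0,0.3],
  [0,0.5,0.06,0,0,0,0.3],
  [0,0.5,0.06,0,0,0,0.3],
])

```text
clock: 23.83
tool_pos: [0.5334, -0.1047, 0.2698]
tcp_rot: [-1.184, 1.251, -1.248]
ft_force: [0.1, 0.4, -1.4]
finger_gap: 0.0581
```

```bash
python3 - <<'E'
from h import *
c=cap('wrist','w20');crop('w20',230,130,420,250,0)
print(np.round(st()['ft_force'],1)); go(.5343,-.1043,.235,1.516-np.pi/2)
E
```

```text
pics/w20_230_130.png 4.2105263157894735
[ 0.5  0.6 -0.9]
t 23.88 p [ 0.5337 -0.1048  0.2704] ang -0.0551 j6 -0.185 gap 0.0583
shift [-0.014  0.885  0.016] turn [ 0.012 -0.003 -0.002]
```

View pics/w20_230_130.png

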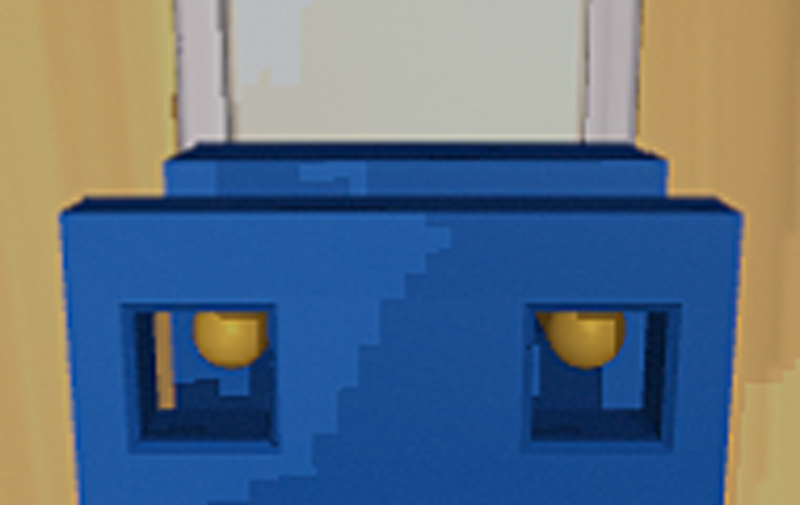

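Call:
jog_arm([
  [-0.015,0,0.016,0,0,0,0.3],
  [-0.015,0.15,0.016,0,0,0,0.3],
  [-0.015,0.25,0.016,0,0,0,0.3],
])

```text
clock: 24.13
tool_pos: [0.5348, -0.1046, 0.2611]
tcp_rot: [-1.182, 1.249, -1.25]
ft_force: [0.1, -0.8, -0.4]
finger_gap: 0.0585
```

```bash
python3 - <<'E'
from h import *
c=cap('wrist','w21');crop('w21',230,130,420,250,0)
print(np.round(st()['ft_force'],1)); go(.5343,-.1043,.235,1.516-np.pi/2)
E
```

```text
pics/w21_230_130.png 4.2105263157894735
[-0.4 -0.2 -1.2]
t 24.18 p [ 0.5342 -0.1044  0.2599] ang -0.0554 j6 -0.183 gap 0.0583
shift [-0.003  0.623  0.003] turn [ 0.011 -0.006 -0.002]
```

View pics/w21_230_130.png

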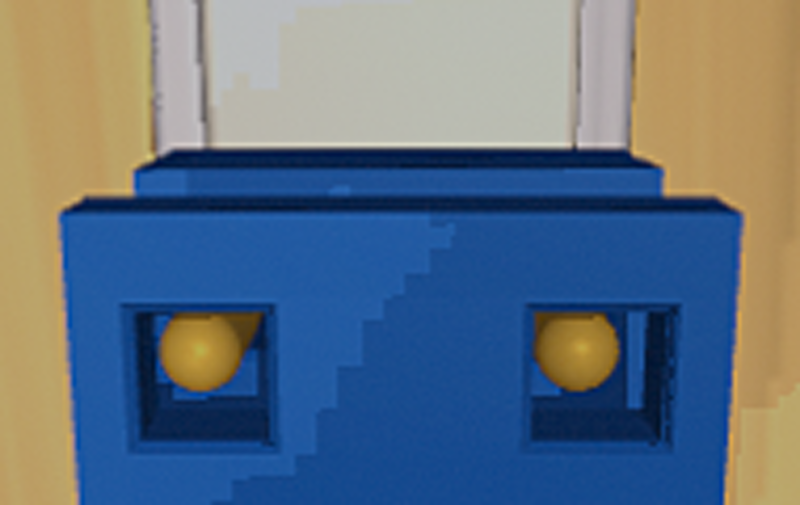

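Call:
jog_arm([
  [0,0.1,-0.015,0,0,0,0.3],
  [0,0.25,-0.015,0,0,0,0.3],
  [0,0.38,-0.015,0,0,0,0.3],
  [0,0.48,-0.015,0,0,0,0.3],
  [0,0.56,-0.015,0,0,0,0.3],
  [0,0.62,-0.015,0,0,0,0.3],
  [0,0.67,-0.015,0,0,0,0.3],
  [0,0.7,-0.015,0,0,0,0.3],
  [0,0.7,-0.015,0,0,0,0.3],
])

```text
clock: 24.93
tool_pos: [0.534, -0.1044, 0.2345]
tcp_rot: [-1.183, 1.25, -1.249]
ft_force: [-4.9, 0.8, 7.9]
finger_gap: 0.058
```

```bash
python3 - <<'E'
from h import *
c=cap('wrist','w22');cap('scene','s22');crop('s22',190,150,310,240,0)
print(np.round(st()['ft_force'],1)); go(.5343,-.1043,.235,1.516-np.pi/2)
E
```

```text
pics/s22_190_150.png 6.666666666666667
[-5.5  1.3  8.5]
t 25.03 p [ 0.534  -0.1044  0.2344] ang -0.0552 j6 -0.184 gap 0.0582
shift [-0.003 -0.014  0.007] turn [ 0.005 -0.004 -0.001]
```

View pics/w22.png

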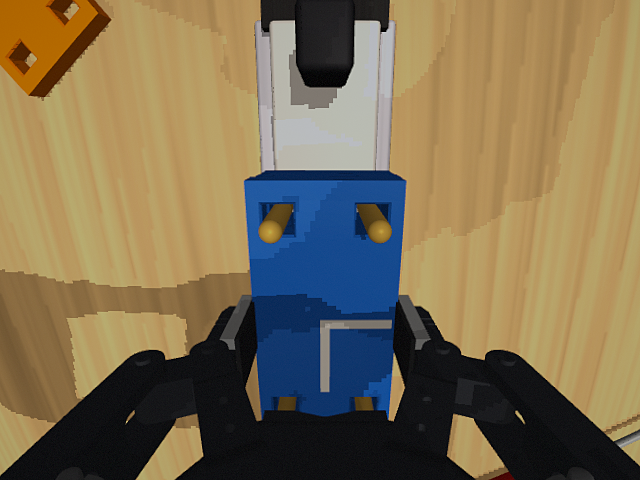

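View pics/s22_190_150.png

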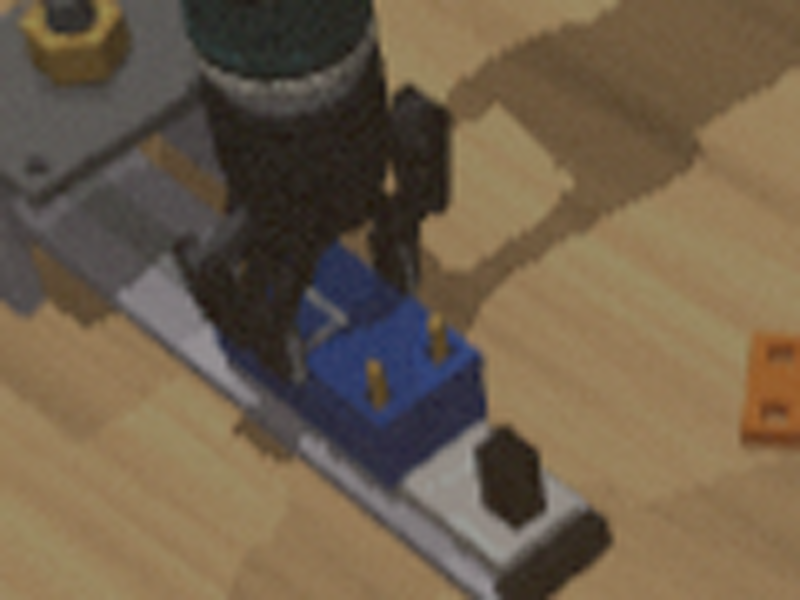

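Seated (8 N at the expected 0.2344). Releasing and looking for the last board.

Call:
jog_arm([
  [0,0,0,0,0,0,-0.5],
  [0,0,0,0,0,0,-0.8],
  [0,0,0,0,0,0,-1],
  [0,-0.5,0,0,0,0,-1],
  [0,-1.3,0,0,0,0,-1],
  [0,-2.2,0,0,0,0,-1],
  [0,-3.0,0,0,0,0,-1],
  [0,-3.2,0,0,0,0,-1],
  [0,-3.2,0,0,0,0,-1],
])

```text
clock: 25.78
tool_pos: [0.5355, -0.1048, 0.3652]
tcp_rot: [-1.178, 1.243, -1.255]
ft_force: [0.2, 0.1, -0.3]
finger_gap: 0.0853
```

```bash
python3 - <<'E'
from h import *
c=cap('wrist','w23');c=cap('top','t23'); crop('t23',200,180,420,345,0); go(.428,.222,.35,.018)
E
```

```text
pics/t23_200_180.png 3.6363636363636362
t 25.88 p [ 0.5338 -0.1044  0.3605] ang -0.0553 j6 -0.184 gap 0.0856
shift [-8.     0.263 -3.091] turn [ 0.003 -0.7   -0.001]
```

View pics/w23.png

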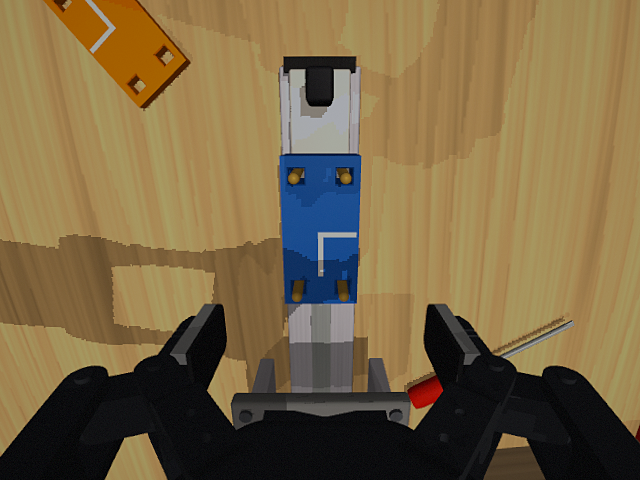

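View pics/t23_200_180.png

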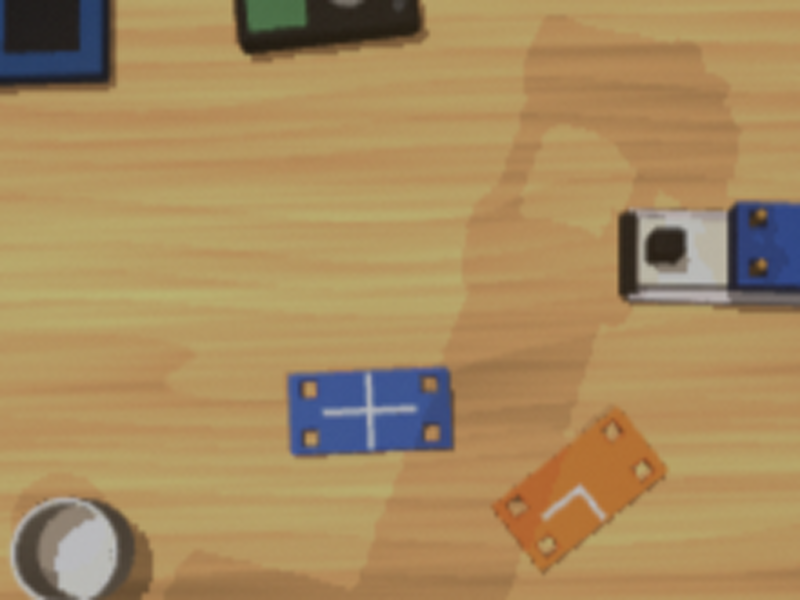

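Call:
jog_arm([
  [-8,0.2,-3.09,0,-0.7,0,-1],
  [-8,0.2,-3.09,0,-0.7,0,-1],
  [-8,0.2,-3.09,0,-0.7,0,-1],
  [-8,0.26,-3.09,0,-0.7,0,-1],
  [-8,0.26,-3.09,0,-0.7,0,-1],
  [-8,0.26,-3.09,0,-0.7,0,-1],
  [-8,0.26,-3.09,0,-0.7,0,-1],
  [-8,0.26,-3.09,0,-0.7,0,-1],
  [-8,0.26,-3.09,0,-0.7,0,-1],
  [-8,0.26,-3.09,0,-0.7,0,-1],
  [-8,0.26,-3.09,0,-0.7,0,-1],
  [-8,0.26,-3.09,0,-0.7,0,-1],
  [-8,0.26,-3.09,0,-0.7,0,-1],
])

```text
clock: 26.97
tool_pos: [0.4287, 0.2206, 0.3499]
tcp_rot: [-1.218, 1.198, -1.198]
ft_force: [0.4, 0.6, -0.5]
finger_gap: 0.0852
```

```bash
python3 - <<'E'
from h import *
c=cap('wrist','w24');crop('w24',270,120,390,290,0);print(T()[0])
E
```

```text
pics/w24_270_120.png 3.5294117647058822
[0.42875849 0.22057231 0.35019282]
```

View pics/w24.png

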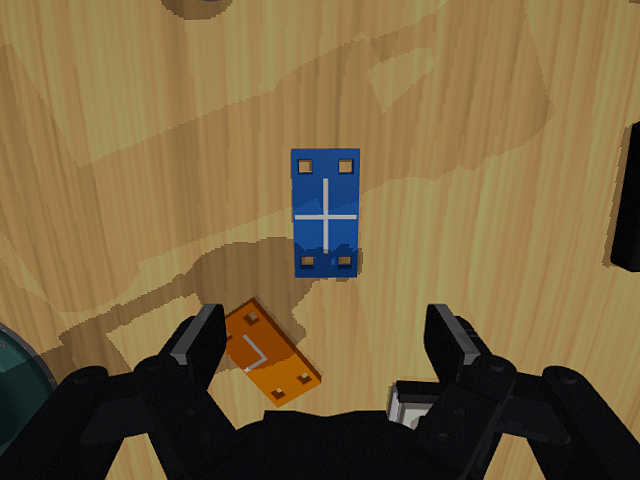

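View pics/w24_270_120.png

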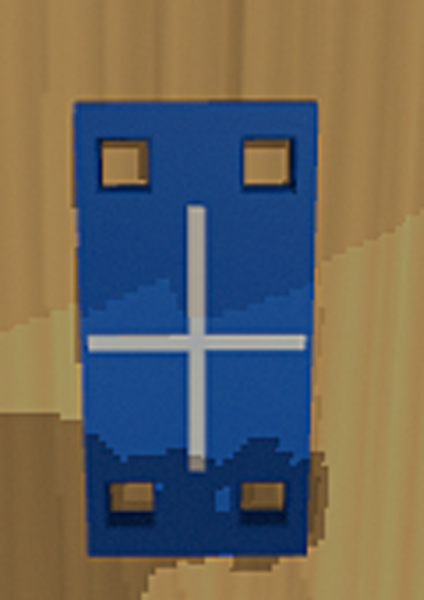

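```bash
python3 - <<'E'
from h import *
c=load('w24'); k=600/170; a=lambda x,y:(270+x/k,120+y/k)
r,e=board(c,[a(75,102),a(318,102),a(89,556),a(307,556)],12,(.428,.22,1.59)); print(r,e)
go(r[0],r[1],.169,r[2]-np.pi/2)
E
```

```text
[0.42845836 0.22289954 1.59150167] 0.4460552530335349
t 27.02 p [0.4288 0.2206 0.3502] ang 0.0158 j6 0.408 gap 0.0854
shift [-6.10e-02  4.53e+00 -3.00e-03] turn [ 0.007 -0.047  0.007]
```

Call:
jog_arm([
  [-0.06,1,0,0,0,0,-1],
  [-0.06,2,0,0,0,0,-1],
  [-0.06,2.9,0,0,0,0,-1],
  [-0.06,3.5,0,0,0,0,-1],
  [-0.06,4.0,0,0,0,0,-1],
  [-0.06,4.3,0,0,0,0,-1],
  [-0.06,4.5,0,0,0,0,-1],
  [-0.06,4.5,0,0,0,0,-0.6],
  [-0.06,4.5,0,0,0,0,-0.45],
  [-0.06,4.5,0,0,0,0,-0.4],
  [-0.06,4.5,0,0,0,0,-0.4],
])

```text
clock: 27.93
tool_pos: [0.4291, 0.2245, 0.1719]
tcp_rot: [-1.215, 1.195, -1.197]
ft_force: [-0.5, 0.6, -0.9]
finger_gap: 0.0599
```

```bash
python3 - <<'E'
from h import *
s=st();print(np.round(s['ft_force'],1),np.round(s['moment'],2),s['tool_pos'],s['finger_gap'])
c=cap('wrist','w25');  crop('w25',230,170,420,430,0)
E
```

```text
[-0.5  0.6 -0.9] [0.01 0.01 0.05] [0.42906498 0.22445609 0.17190742] 0.05990546430658482
pics/w25_230_170.png 2.3076923076923075
```

View pics/w25_230_170.png

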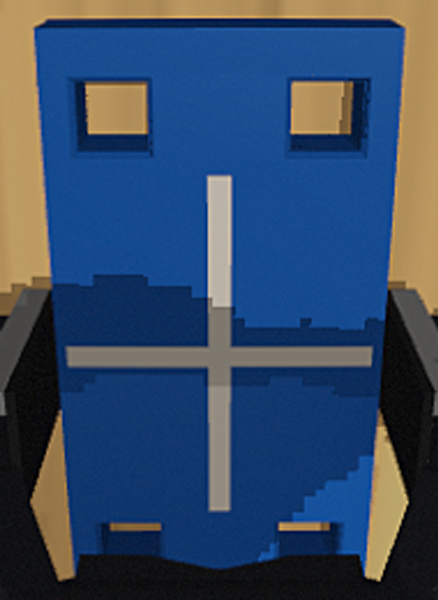

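Well centred. Lowering 1 mm more and closing.

Call:
jog_arm([
  [0,0.03,0,0,0,0,-0.4],
  [0,0.03,0,0,0,0,-0.1],
  [0,0.03,0,0,0,0,0.1],
  [0,0.03,0,0,0,0,0.2],
  [0,0.03,0,0,0,0,0.2],
])

```text
clock: 28.4
tool_pos: [0.4291, 0.2247, 0.1714]
tcp_rot: [-1.216, 1.195, -1.196]
ft_force: [-1.0, -1.8, 9.3]
finger_gap: 0.0583
```

```bash
python3 - <<'E'
from h import *
s=st();print(np.round(s['ft_force'],1),np.round(s['moment'],2),s['tool_pos'],s['finger_gap'])
c=cap('wrist','w26');  crop('w26',230,170,420,430,0)
E
```

```text
[-1.  -1.8  9.3] [-0.25  0.44 -0.01] [0.42905508 0.22472565 0.17139468] 0.05829015902206838
pics/w26_230_170.png 2.3076923076923075
```

View pics/w26_230_170.png

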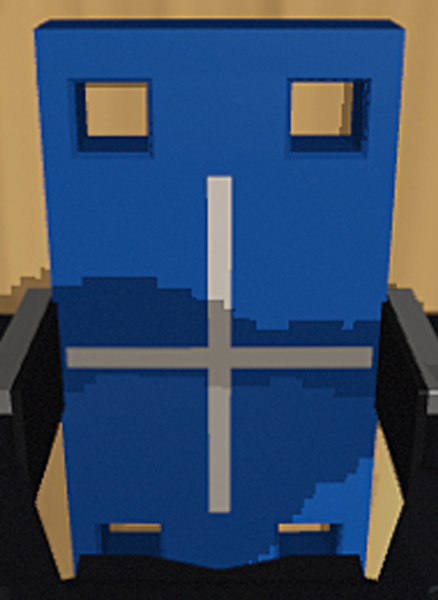

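```bash
python3 - <<'E'
from h import *
c=load('w26'); k=600/260
uv=[(230+x/k,170+y/k) for x,y in [(110.5,117),(329,117),(36,30),(404,30)]]
p,R=T()
hand3(c,uv,12,R,p)
E
```

```text
obj [0.4289 0.2237 1.5897] err 1.16 off tool x,z mm [ 1.06 -0.18] dyaw 0.0007
```

Call:
jog_arm([
  [0,-0.4,0,0,0,0,0.3],
  [0,-0.9,0,0,0,0,0.3],
  [0,-1.6,0,0,0,0,0.3],
  [0,-2.4,0,0,0,0,0.3],
  [0,-3.1,0,0,0,0,0.3],
  [0,-3.3,0,0,0,0,0.3],
])

```text
clock: 28.95
tool_pos: [0.4299, 0.2252, 0.3069]
tcp_rot: [-1.209, 1.191, -1.197]
ft_force: [2.0, -0.1, -0.9]
finger_gap: 0.058
```

```bash
python3 - <<'E'
from h import *
print(np.round(st()['ft_force'],1)); go(.534,-.1035,.295,1.516-np.pi/2)
E
```

```text
[ 2.  -0.1 -0.9]
t 28.95 p [0.4299 0.2252 0.3069] ang 0.0183 j6 0.413 gap 0.058
shift [8.266 0.287 2.449] turn [-0.079  0.698 -0.038]
```

Call:
jog_arm([
  [0.6,0,0.18,0,0.1,0,0.3],
  [1.4,0,0.41,0,0.15,0,0.3],
  [2.3,0,0.68,0,0.2,0,0.3],
  [3.2,0,0.95,0,0.3,0,0.3],
  [4.1,0,1.21,0,0.4,0,0.3],
  [5.0,0,1.48,0,0.45,0,0.3],
  [5.9,0,1.75,0,0.5,0,0.3],
  [6.8,0.1,2.01,0,0.6,0,0.3],
  [7.6,0.2,2.25,0,0.7,0,0.3],
  [8.1,0.25,2.4,0,0.7,0,0.3],
  [8.26,0.25,2.44,0,0.7,0,0.3],
  [8.26,0.25,2.44,0,0.7,0,0.3],
  [8.26,0.25,2.44,0,0.7,0,0.3],
  [8.26,0.25,2.44,0,0.7,0,0.3],
])

```text
clock: 30.12
tool_pos: [0.5313, -0.1031, 0.2911]
tcp_rot: [-1.183, 1.25, -1.248]
ft_force: [0.2, 0.4, -0.4]
finger_gap: 0.0585
```

```bash
python3 - <<'E'
from h import *
print(np.round(st()['ft_force'],1)); go(.534,-.1035,.269,1.516-np.pi/2)
E
```

```text
[ 0.2  0.4 -0.4]
t 30.12 p [ 0.5313 -0.1031  0.2911] ang -0.0545 j6 -0.184 gap 0.0585
shift [0.006 0.553 0.069] turn [ 0.009  0.003 -0.007]
```

Call:
jog_arm([
  [0.006,0,0.07,0,0,0,0.3],
  [0.006,0.2,0.07,0,0,0,0.3],
  [0.006,0.35,0.07,0,0,0,0.3],
  [0.006,0.45,0.07,0,0,0,0.3],
  [0.006,0.5,0.07,0,0,0,0.3],
  [0.006,0.5,0.07,0,0,0,0.3],
  [0.006,0.5,0.07,0,0,0,0.3],
])

```text
clock: 30.7
tool_pos: [0.5344, -0.1045, 0.2711]
tcp_rot: [-1.183, 1.25, -1.249]
ft_force: [0.0, -1.3, -1.0]
finger_gap: 0.058
```

```bash
python3 - <<'E'
from h import *
c=cap('wrist','w27');crop('w27',230,130,420,250,0)
print(np.round(st()['ft_force'],1)); go(.534,-.1035,.26,1.516-np.pi/2)
E
```

```text
pics/w27_230_130.png 4.2105263157894735
[ 1.4  0.5 -0.6]
t 30.75 p [ 0.5346 -0.1047  0.2714] ang -0.0552 j6 -0.184 gap 0.0579
shift [-0.028  0.286 -0.016] turn [ 0.001 -0.004  0.   ]
```

View pics/w27_230_130.png

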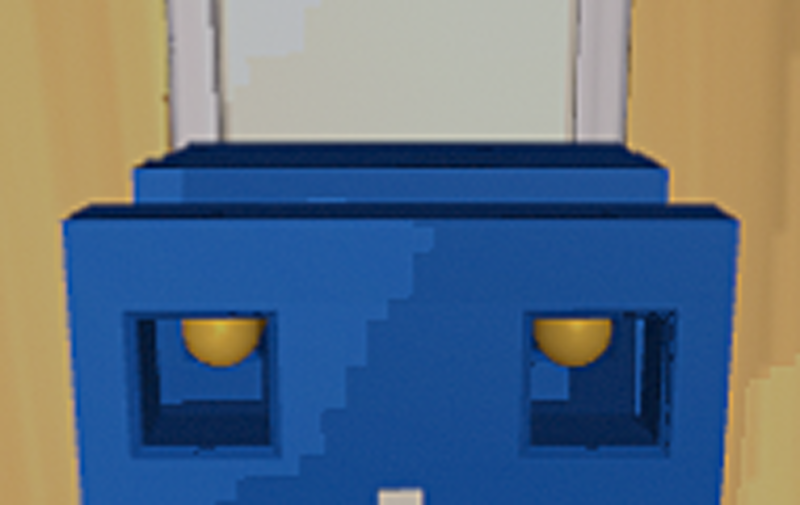

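Call:
jog_arm([
  [-0.028,0,-0.01,0,0,0,0.3],
  [-0.028,0.1,-0.01,0,0,0,0.3],
  [-0.028,0.2,-0.01,0,0,0,0.3],
  [-0.028,0.26,-0.01,0,0,0,0.3],
])

```text
clock: 31.08
tool_pos: [0.534, -0.1035, 0.2605]
tcp_rot: [-1.183, 1.25, -1.25]
ft_force: [-0.2, -0.1, -0.7]
finger_gap: 0.0579
```

```bash
python3 - <<'E'
from h import *
c=cap('wrist','w28');crop('w28',230,130,420,250,0)
print(np.round(st()['ft_force'],1)); go(.534,-.1035,.2465,1.516-np.pi/2)
E
```

```text
pics/w28_230_130.png 4.2105263157894735
[-0.4  1.  -0.7]
t 31.13 p [ 0.5337 -0.1035  0.26  ] ang -0.0554 j6 -0.182 gap 0.058
shift [0.001 0.337 0.007] turn [ 0.014 -0.006 -0.003]
```

View pics/w28_230_130.png

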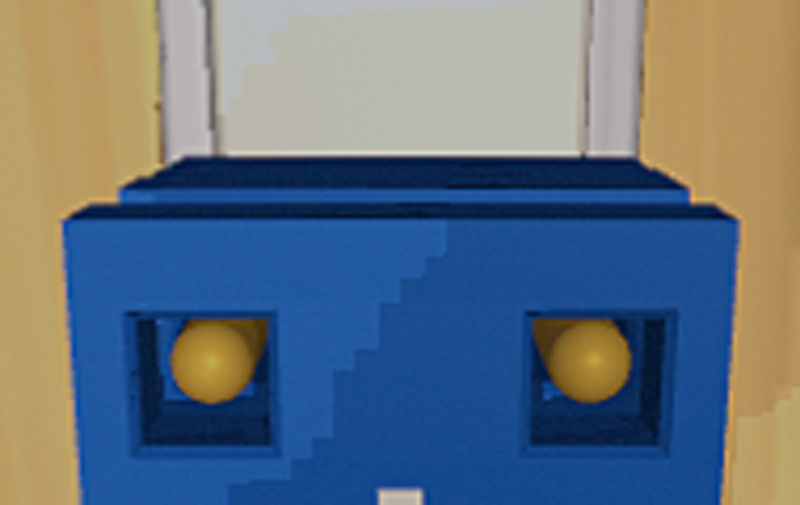

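Centred. Lowering to the expected 0.2465 plus a little.

Call:
jog_arm([
  [0,0.1,0,0,0,0,0.3],
  [0,0.2,0,0,0,0,0.3],
  [0,0.27,0,0,0,0,0.3],
  [0,0.33,0,0,0,0,0.3],
  [0,0.37,0,0,0,0,0.3],
  [0,0.4,0,0,0,0,0.3],
  [0,0.42,0,0,0,0,0.3],
  [0,0.42,0,0,0,0,0.3],
])

```text
clock: 31.8
tool_pos: [0.5343, -0.1035, 0.2473]
tcp_rot: [-1.183, 1.251, -1.249]
ft_force: [-10.1, 1.8, 20.1]
finger_gap: 0.058
```

```bash
python3 - <<'E'
from h import *
cap('scene','s29');crop('s29',190,150,310,240,0)
print(np.round(st()['ft_force'],1)); go(.534,-.1035,.2465,1.516-np.pi/2)
E
```

```text
pics/s29_190_150.png 6.666666666666667
[-9.5  1.9 20.4]
t 31.85 p [ 0.5343 -0.1035  0.2474] ang -0.0552 j6 -0.182 gap 0.0581
shift [-0.     0.021 -0.007] turn [ 0.008 -0.004 -0.001]
```

View pics/s29_190_150.png

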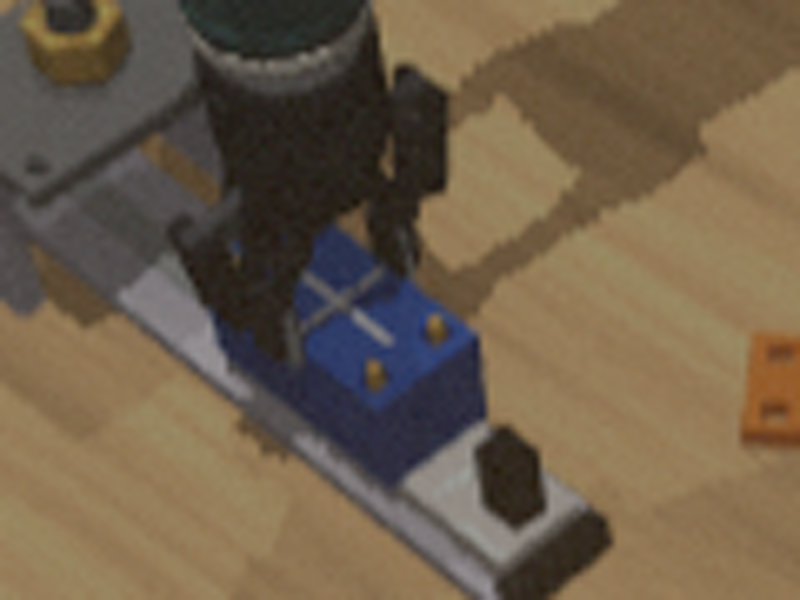

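Call:
jog_arm([
  [0,-0.05,0,0,0,0,0.2],
  [0,-0.05,0,0,0,0,-0.5],
  [0,-0.05,0,0,0,0,-0.8],
  [0,-0.05,0,0,0,0,-1],
  [0,-0.6,0,0,0,0,-1],
  [0,-1.3,0,0,0,0,-1],
  [0,-2.2,0,0,0,0,-1],
  [0,-2.6,0,0,0,0,-1],
  [0,-2.6,0,0,0,0,-1],
])

```text
clock: 32.6
tool_pos: [0.5362, -0.104, 0.3533]
tcp_rot: [-1.177, 1.242, -1.255]
ft_force: [0.8, -0.9, -0.1]
finger_gap: 0.0854
```

```bash
python3 - <<'E'
from h import *
c=cap('wrist','w30');cap('scene','s30');crop('s30',190,150,310,240,0); go(.5397,.0036,.30,-.055)
E
```

```text
pics/s30_190_150.png 6.666666666666667
t 32.7 p [ 0.5344 -0.1036  0.3487] ang -0.0553 j6 -0.182 gap 0.0853
shift [-2.683  1.216 -0.018] turn [-0.014 -0.003  0.002]
```

View pics/w30.png

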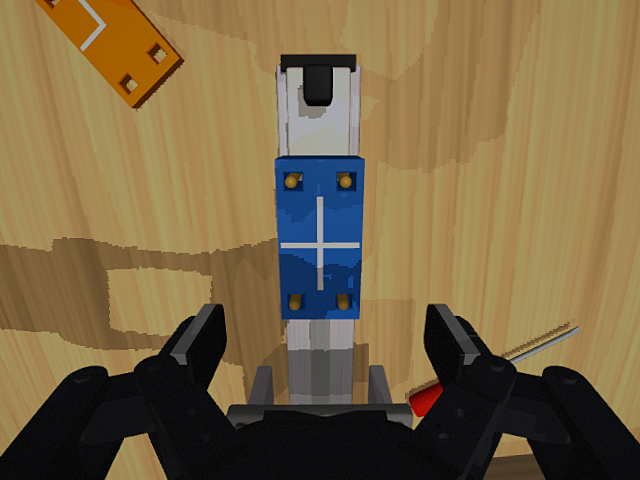

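View pics/s30_190_150.png

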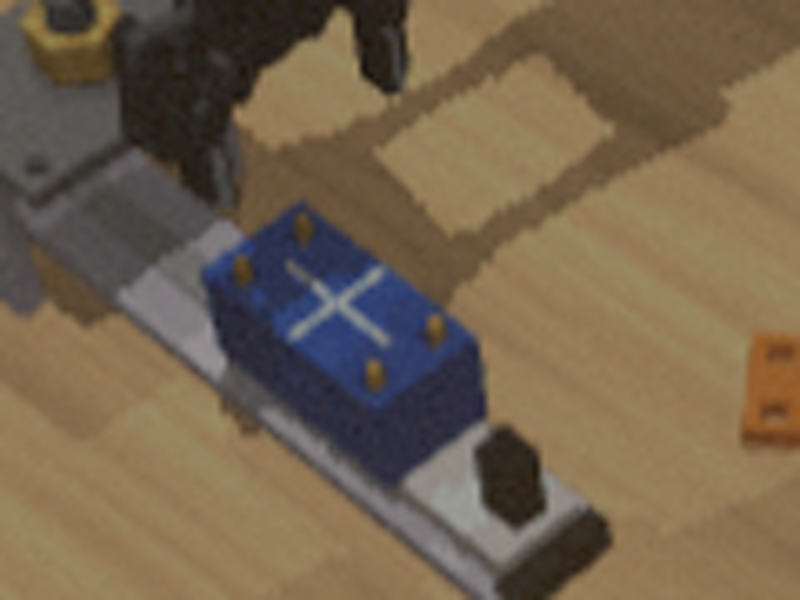

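Call:
jog_arm([
  [-0.9,0,0,0,0,0,-1],
  [-1.8,0.3,0,0,0,0,-1],
  [-2.5,0.8,0,0,0,0,-0.6],
  [-2.68,1.4,-0.02,0,0,0,-0.4],
  [-2.68,2.2,-0.02,0,0,0,-0.3],
  [-2.68,2.9,-0.02,0,0,0,-0.2],
  [-2.68,3.3,-0.02,0,0,0,-0.2],
  [-2.68,3.4,-0.02,0,0,0,-0.2],
  [-2.68,3.4,-0.02,0,0,0,0.2],
  [-2.68,3.4,-0.02,0,0,0,1],
  [-2.68,3.4,-0.02,0,0,0,1],
  [-2.68,3.4,-0.02,0,0,0,1],
  [-2.68,3.4,-0.02,0,0,0,1],
])

```text
clock: 33.78
tool_pos: [0.5396, 0.0034, 0.213]
tcp_rot: [-1.181, 1.249, -1.251]
ft_force: [0.7, 0.1, -2.6]
finger_gap: 0.019
```

```bash
python3 - <<'E'
from h import *
p,R=T(); e=np.array([.0545,.9985,0]); q=p-e*.163
print(np.round(st()['ft_force'],1)); go(q[0],q[1],.213,-.055)
E
```

```text
[ 0.7  0.1 -2.6]
t 33.78 p [0.5396 0.0034 0.213 ] ang -0.0554 j6 0.016 gap 0.019
shift [4.075e+00 1.000e-03 3.000e-03] turn [-0.014 -0.003  0.   ]
```

Call:
jog_arm([
  [0.1,0,0,0,0,0,1],
  [0.3,0,0,0,0,0,1],
  [0.6,0,0,0,0,0,1],
  [0.95,0,0,0,0,0,1],
  [1.3,0,0,0,0,0,1],
  [1.65,0,0,0,0,0,1],
  [2.0,0,0,0,0,0,1],
  [2.35,0,0,0,0,0,1],
  [2.7,0,0,0,0,0,1],
  [3.0,0,0,0,0,0,1],
  [3.3,0,0,0,0,0,1],
  [3.5,0,0,0,0,0,1],
  [3.65,0,0,0,0,0,1],
  [3.78,0,0,0,0,0,1],
  [3.87,0,0,0,0,0,1],
  [3.94,0,0,0,0,0,1],
  [3.99,0,0,0,0,0,1],
  [4.03,0,0,0,0,0,1],
  [4.07,0,0,0,0,0,1],
  [4.1,0,0,0,0,0,1],
])

```text
clock: 35.45
tool_pos: [0.531, -0.1572, 0.213]
tcp_rot: [-1.176, 1.253, -1.246]
ft_force: [4.0, 23.8, 9.2]
finger_gap: 0.0197
```

```bash
python3 - <<'E'
from h import *
p,R=T(); print(p,(p-np.array([.5397,.0036,.213]))@np.array([.0545,.9985,0]),st()['finger_gap'])
print(np.round(st()['ft_force'],1))
E
```

```text
[ 0.53095918 -0.15721487  0.21295294] -0.1610500203658538 0.019732156618217582
[ 4.  23.8  9.2]
```

Call:
jog_arm([
  [-0.04,0,0,0,0,0,1],
  [-0.04,0,0,0,0,0,0.2],
  [-0.04,0,0,0,0,0,-0.3],
  [-0.04,0,0,0,0,0,-0.5],
  [-0.04,-0.5,0,0,0,0,-0.5],
  [-0.04,-1.2,0,0,0,0,-0.7],
  [-0.04,-2.2,0,0,0,0,-1],
  [-0.04,-3.2,0,0,0,0,-1],
  [-0.04,-4,0,0,0,0,-1],
  [-0.04,-4.2,0,0,0,0,-1],
  [-0.04,-4.2,0,0,0,0,-1],
])

```text
clock: 36.37
tool_pos: [0.5313, -0.1595, 0.3841]
tcp_rot: [-1.179, 1.244, -1.255]
ft_force: [0.5, -0.5, -0.8]
finger_gap: 0.0855
```

```bash
python3 - <<'E'
from h import *
c=cap('wrist','w31');cap('scene','s31');crop('s31',150,130,310,250,0); print(T()[0],np.round(st()['ft_force'],1))
E
```

```text
pics/s31_150_130.png 5.0
[ 0.52981049 -0.15880517  0.37919541] [ 0.   0.7 -0.5]
```

View pics/w31.png

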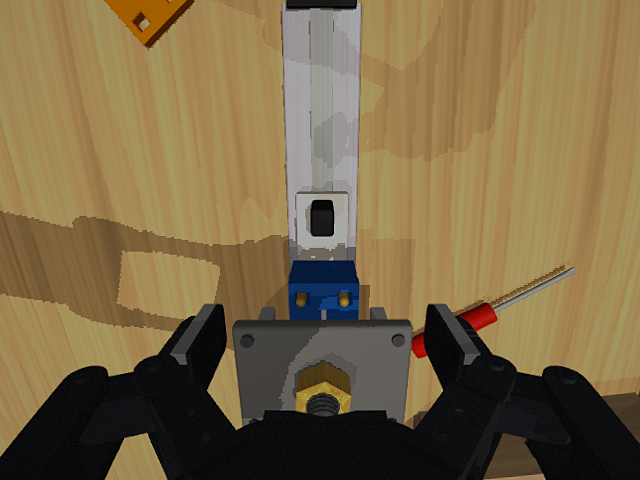

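View pics/s31_150_130.png

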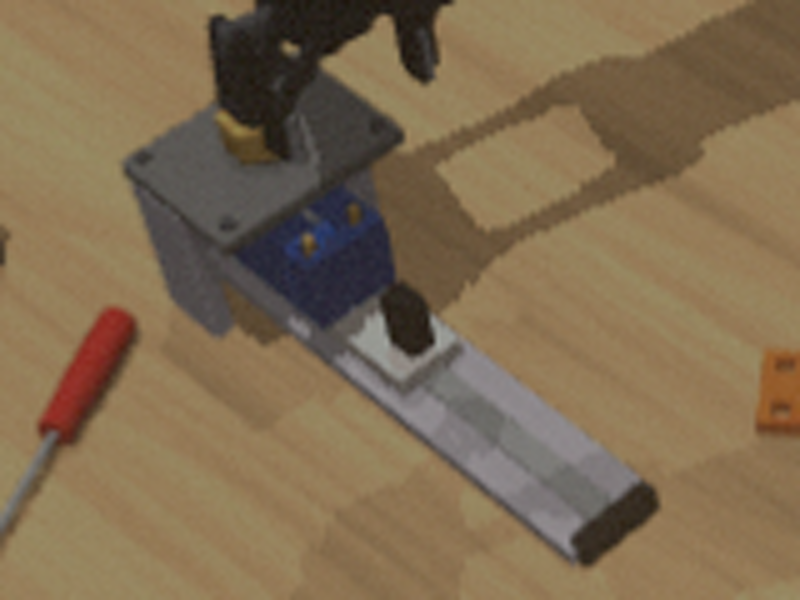

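```bash
python3 - <<'E'
from h import *
go(.5243,-.277,.43,-.055)
E
```

```text
t 36.47 p [ 0.5298 -0.1588  0.3792] ang -0.0557 j6 -0.28 gap 0.0855
shift [ 2.958 -1.27   0.025] turn [ 0.014 -0.007 -0.   ]
```

Call:
jog_arm([
  [0.6,-0.6,0.02,0,0,0,-1],
  [1.4,-1.2,0.02,0,0,0,-1],
  [2.3,-1.27,0.02,0,0,0,-1],
  [2.96,-1.27,0.02,0,0,0,-1],
  [2.96,-1.27,0.02,0,0,0,-1],
  [2.96,-1.27,0.02,0,0,0,-1],
  [2.96,-1.27,0.02,0,0,0,-1],
])

```text
clock: 37.05
tool_pos: [0.524, -0.2765, 0.428]
tcp_rot: [-1.183, 1.255, -1.246]
ft_force: [-0.4, -0.3, -0.1]
finger_gap: 0.0852
```

```bash
python3 - <<'E'
from h import *
c=cap('wrist','w32');print(T()[0]); crop('w32',280,170,370,260,0)
E
```

```text
[ 0.52419607 -0.27610654  0.42847714]
pics/w32_280_170.png 6.666666666666667
```

View pics/w32.png

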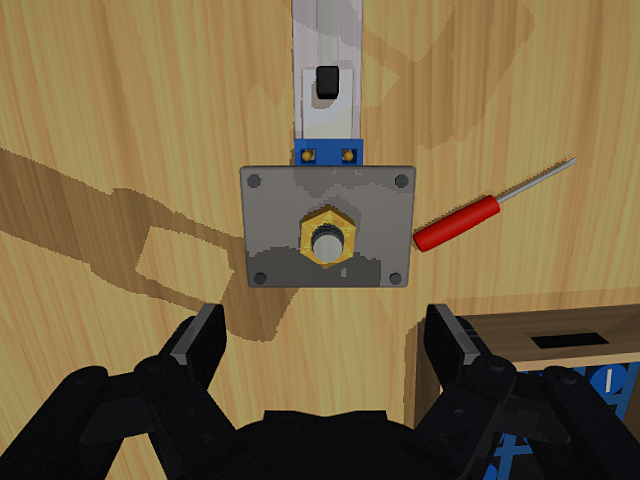

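View pics/w32_280_170.png

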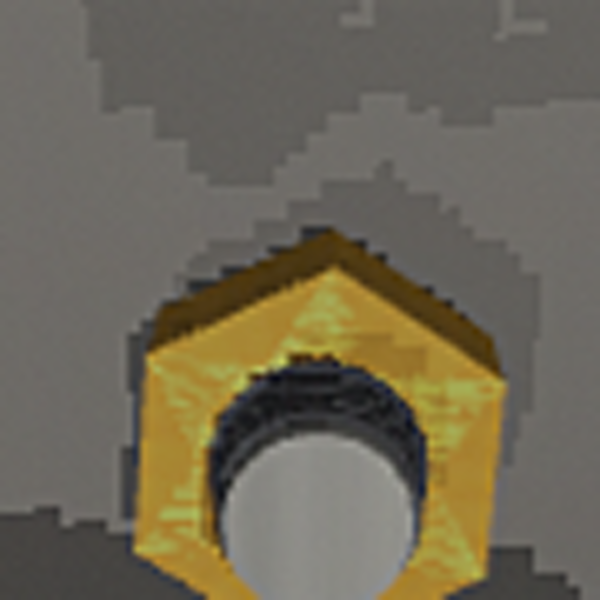

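```bash
python3 - <<'E'
from h import *
c=load('w32'); k=20/3; a=lambda x,y:(280+x/k,170+y/k)
uv=np.array([a(336,265),a(148,352),a(133,550),a(505,382),a(488,580)])
r=.04/np.sqrt(3)
# image up=+y world roughly, left = -x
def f(p,free=True):
    x,y,th,z=p
    ids=[0,1,2,5,4]  # counterclockwise seen from above: top, left-up, left-down,.., right-down, right-up(5)
    out=[]
    for i,u in zip([0,1,2,5,4],uv):
        A=th+i*np.pi/3; out.append(proj(c,(x+r*np.cos(A),y+r*np.sin(A),z))-u)
    return np.array(out).ravel()
s=least_squares(f,(.524,-.277,1.5,.148)); print(s.x,np.abs(s.fun).max())
for z in (.146,.148,.150,.152): 
    s=least_squares(lambda p:f((*p,z)),(.524,-.277,1.5)); print(z,s.x,np.abs(s.fun).max())
th=s.x[2]
print('flat normals headings', [round(th+np.pi/6+i*np.pi/3-2*np.pi,3) for i in range(6)])
print(st()['joint_pos'])
E
```

```text
[ 0.52425557 -0.27628194  1.43343625  0.15105474] 0.42791353411053024
0.146 [ 0.5242038  -0.27773016  1.43346927] 0.8476949006619634
0.148 [ 0.52422429 -0.27715704  1.43345633] 0.6591564731858739
0.15 [ 0.52424477 -0.27658406  1.43344323] 0.46764356923301875
0.152 [ 0.52426524 -0.27601122  1.43342996] 0.5359250718389035
flat normals headings [np.float64(-4.326), np.float64(-3.279), np.float64(-2.232), np.float64(-1.185), np.float64(-0.137), np.float64(0.91)]
[-5.26941914e-01  9.62832071e-02  1.75604953e+00  3.68774783e-04
  1.29385091e+00 -4.71903504e-01]
```

Call:
jog_arm([
  [0,0,0,0,-1,0,-1],
  [0,0,0,0,-2,0,-1],
  [0,0,0,0,-3.1,0,-1],
  [0,0.3,0,0,-4.2,0,-1],
  [0,0.7,0,0,-5.3,0,-1],
  [0,1.1,0,0,-6.4,0,-1],
  [0,1.4,0,0,-7.4,0,-1],
  [0,1.6,0,0,-8.4,0,-1],
  [0,1.6,0,0,-9,0,-1],
  [0,1.6,0,0,-9.21,0,-1],
  [0,1.6,0,0,-9.21,0,-1],
  [0,1.6,0,0,-9.21,0,-1],
])

```text
clock: 38.1
tool_pos: [0.5248, -0.2761, 0.3671]
tcp_rot: [-1.508, 0.518, -0.518]
ft_force: [0.2, 0.3, -0.7]
finger_gap: 0.0853
```

```bash
python3 - <<'E'
from h import *
go(.5243,-.2767,.304,.910); c=cap('wrist','w33')
E
```

```text
t 38.1 p [ 0.5248 -0.2761  0.3671] ang 0.9087 j6 -1.435 gap 0.0853
shift [-1.000e-03  1.578e+00 -1.900e-02] turn [-0.001 -0.013 -0.   ]
```

View pics/w33.png

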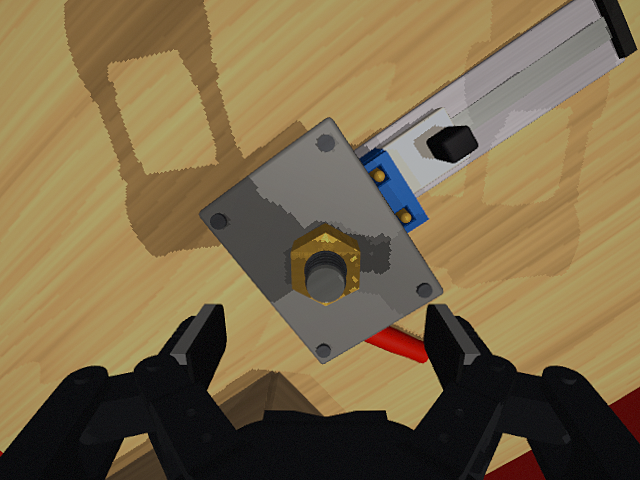

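Call:
jog_arm([
  [0,0.6,-0.02,0,0,0,-0.6],
  [0,1.1,-0.02,0,0,0,-0.4],
  [0,1.4,-0.02,0,0,0,-0.3],
  [0,1.55,-0.02,0,0,0,-0.2],
  [0,1.58,-0.02,0,0,0,-0.1],
  [0,1.58,-0.02,0,0,0,0.1],
  [0,1.58,-0.02,0,0,0,0.4],
  [0,1.58,-0.02,0,0,0,0.6],
  [0,1.58,-0.02,0,0,0,0.6],
  [0,1.58,-0.02,0,0,0,0.6],
], force=50)

```text
clock: 38.98
tool_pos: [0.5246, -0.2764, 0.3041]
tcp_rot: [-1.505, 0.518, -0.518]
ft_force: [2.5, 5.1, -4.7]
finger_gap: 0.0388
```

```bash
python3 - <<'E'
from h import *
s=st(); print(np.round(s['ft_force'],1),np.round(s['moment'],2)); go(.5243,-.2767,.304,.910); c=cap('wrist','w34');cap('scene','s34');crop('s34',130,80,290,200,0)
E
```

```text
[ 2.5  5.1 -4.7] [ 0.67 -0.24  0.04]
t 38.98 p [ 0.5246 -0.2764  0.3041] ang 0.9088 j6 -1.438 gap 0.0388
shift [-0.002  0.002 -0.011] turn [-0.024 -0.012 -0.007]
pics/s34_130_80.png 5.0
```

View pics/w34.png

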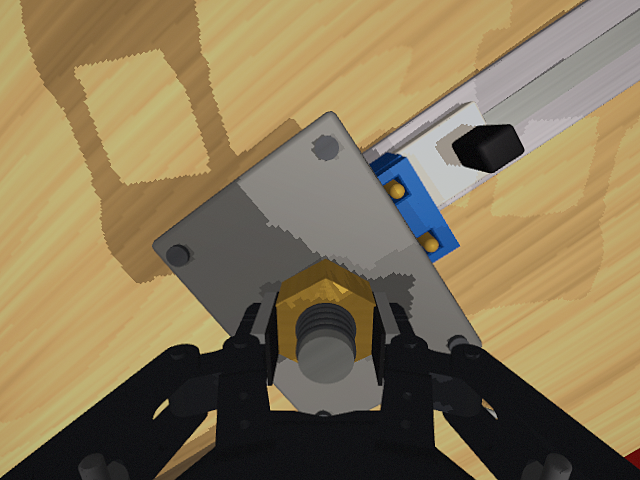

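View pics/s34_130_80.png

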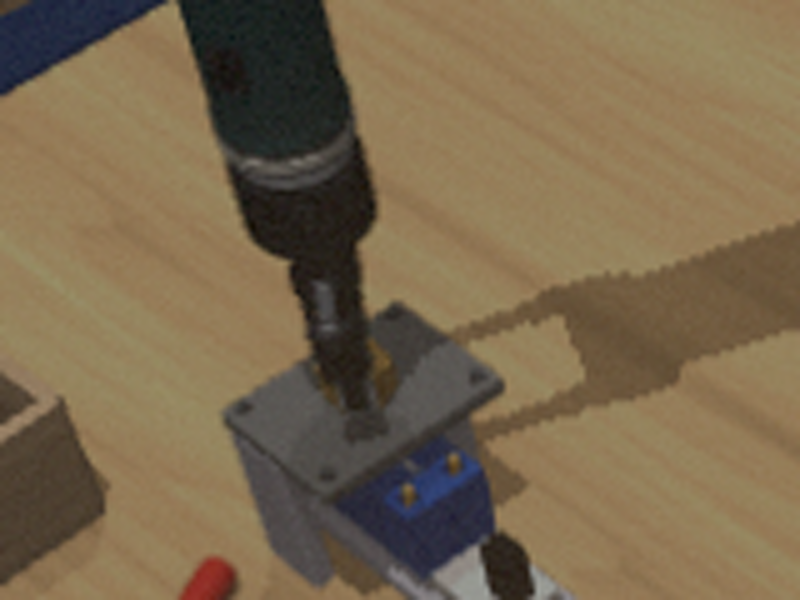

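Call:
jog_arm([
  [0,0.002,0,0,0.5,0,0.6],
  [0,0.006,0,0,1.5,0,0.6],
  [0,0.01,0,0,2.5,0,0.6],
  [0,0.015,0,0,3.5,0,0.6],
  [0,0.019,0,0,4.5,0,0.6],
  [0,0.023,0,0,5.5,0,0.6],
  [0,0.027,0,0,6.5,0,0.6],
  [0,0.031,0,0,7.5,0,0.6],
  [0,0.036,0,0,8.5,0,0.6],
  [0,0.04,0,0,9.5,0,0.6],
  [0,0.044,0,0,10.5,0,0.6],
  [0,0.048,0,0,11.5,0,0.6],
  [0,0.052,0,0,12.5,0,0.6],
  [0,0.057,0,0,13.5,0,0.6],
  [0,0.061,0,0,14.5,0,0.6],
  [0,0.065,0,0,15.5,0,0.6],
  [0,0.069,0,0,16.5,0,0.6],
  [0,0.075,0,0,17.5,0,0.6],
  [0,0.075,0,0,18,0,0.6],
])

```text
clock: 40.67
tool_pos: [0.5244, -0.2763, 0.3011]
tcp_rot: [-0.572, 1.888, -1.883]
ft_force: [1.5, 5.4, -3.9]
finger_gap: 0.039
```

```bash
python3 - <<'E'
from h import *
s=st(); print(np.round(s['ft_force'],1),np.round(s['moment'],2)); go(.5243,-.2767,.304,-.975); c=cap('wrist','w35')
E
```

```text
[ 1.5  5.4 -3.9] [ 0.88 -0.19  0.05]
t 40.67 p [ 0.5244 -0.2763  0.3011] ang -0.981 j6 0.452 gap 0.039
shift [ 0.007 -0.073  0.006] turn [ 0.022 -0.057 -0.017]
```

View pics/w35.png

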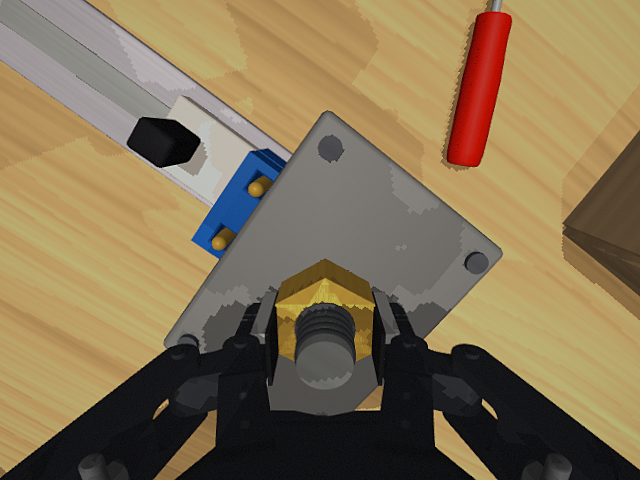

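Call:
jog_arm([
  [0,0.003,0,0,0.7,0,0.6],
  [0,0.006,0,0,1.4,0,0.6],
  [0,0.009,0,0,2.1,0,0.6],
  [0,0.012,0,0,2.8,0,0.6],
  [0,0.015,0,0,3.5,0,0.6],
  [0,0.018,0,0,4.2,0,0.6],
  [0,0.021,0,0,5,0,0.6],
])

```text
clock: 41.3
tool_pos: [0.5235, -0.2763, 0.3006]
tcp_rot: [-0.089, 2.186, -2.183]
ft_force: [-19.7, 3.3, 6.6]
finger_gap: 0.0391
```

```bash
python3 - <<'E'
from h import *
s=st(); print(np.round(s['ft_force'],1),np.round(s['moment'],2)); go(.5243,-.2767,.304,-.975)
E
```

```text
[-19.7   3.3   6.6] [0.14 4.09 2.9 ]
t 41.3 p [ 0.5235 -0.2763  0.3006] ang -1.4938 j6 0.967 gap 0.0391
shift [-0.018 -0.086  0.013] turn [ 0.024 -4.954  0.039]
```

```bash
python3 - <<'E'
from h import *
c=cap('wrist','w36'); cap('scene','s36'); crop('s36',150,130,290,240,0);crop('w36',230,230,420,400,0)
E
```

```text
pics/s36_150_130.png 5.454545454545454
pics/w36_230_230.png 3.5294117647058822
```

View pics/w36_230_230.png

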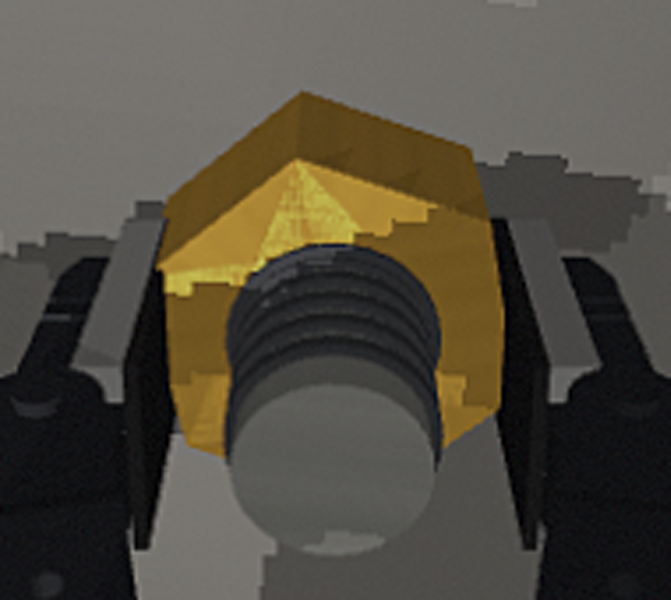

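View pics/s36_150_130.png

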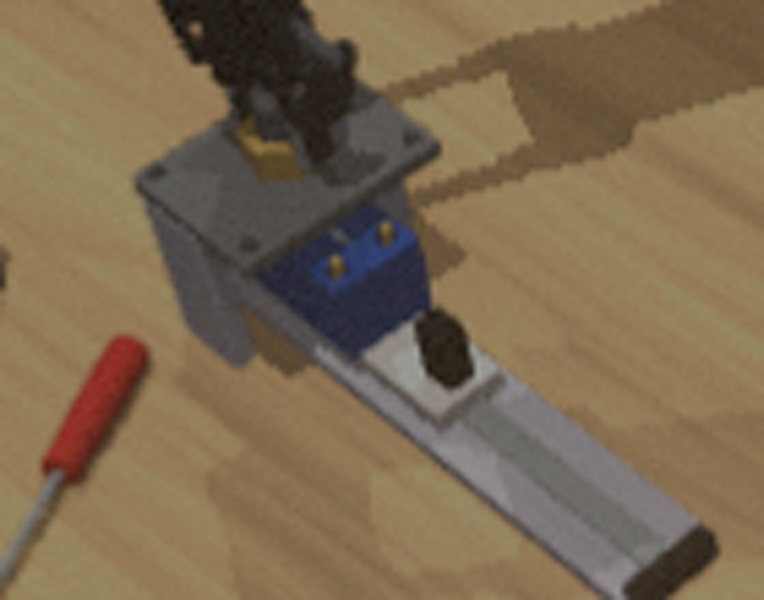

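Call:
jog_arm([
  [0,0,0,0,0,0,0],
  [0,0,0,0,0,0,-0.5],
  [0,0,0,0,0,0,-1],
  [0,0,0,0,0,0,-1],
  [0,-0.6,0,0,0,0,-1],
  [0,-1.4,0,0,0,0,-1],
  [0,-2.2,0,0,0,0,-1],
  [0,-3,0,0,0,0,-1],
  [0,-3.1,0,0,0,0,-1],
  [0,-3.1,0,0,0,0,-1],
  [0,-3.1,0,0,0,0,-1],
])

```text
clock: 42.32
tool_pos: [0.5242, -0.2777, 0.4246]
tcp_rot: [-0.076, 2.183, -2.185]
ft_force: [-1.1, 0.3, -0.4]
finger_gap: 0.0857
```

```bash
python3 - <<'E'
from h import *
go(.5243,-.2767,.30,-1.49);c=cap('wrist','w37'); crop('w37',270,160,390,280,0)
E
```

```text
t 42.32 p [ 0.5242 -0.2777  0.4246] ang -1.4995 j6 0.97 gap 0.0857
shift [ 1.000e-03  3.116e+00 -2.800e-02] turn [-0.01  -0.091 -0.014]
pics/w37_270_160.png 5.0
```

View pics/w37_270_160.png

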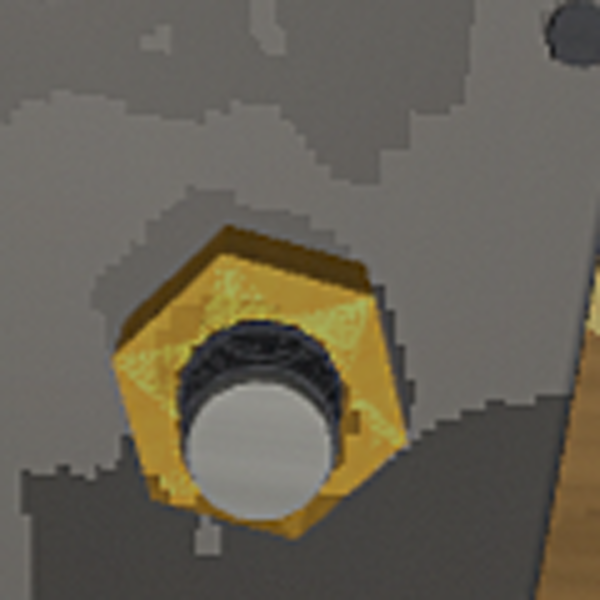

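```bash
python3 - <<'E'
from h import *
c=load('w37'); a=lambda x,y:(270+x/5,160+y/5)
# clockwise in image = clockwise from above
uv=np.array([a(222,253),a(374,295),a(405,437),a(295,537),a(152,497),a(115,357)])
r=.04/np.sqrt(3); P0=onz(c,*uv[0],.146); th0=np.arctan2(P0[1]+.277,P0[0]-.5243)
def f(p,z):
    x,y,th=p
    return np.array([proj(c,(x+r*np.cos(th-i*np.pi/3),y+r*np.sin(th-i*np.pi/3),z))-u for i,u in enumerate(uv)]).ravel()
for z in (.144,.146,.148,.150):
    s=least_squares(lambda p:f(p,z),(.5243,-.277,th0)); print(z,s.x,np.abs(s.fun).max(), s.cost)
th=s.x[2]; n=[th+np.pi/6+i*np.pi/3 for i in range(-6,6)]
print('normals',np.round(n,3)); s=least_squares(lambda p:f(p[:3],p[3]),(.5243,-.277,th0,.147)); print(s.x)
E
```

```text
0.144 [ 0.52322538 -0.27695905  0.31120095] 0.4536672887596751 0.2785856877259566
0.146 [ 0.52383375 -0.27692811  0.3112017 ] 0.693436030611565 0.5532978046773945
0.148 [ 0.52444196 -0.27689718  0.31120247] 0.9371195091231925 1.188972894735871
0.15 [ 0.52505    -0.27686626  0.31120326] 1.1848142615023107 2.203289739995879
normals [-5.448 -4.401 -3.354 -2.307 -1.26  -0.212  0.835  1.882  2.929  3.976
  5.024  6.071]
[ 0.52304743 -0.2769681   0.31120073  0.14341512]
```

Call:
jog_arm([
  [0,0.3,-0.01,0,-0.6,0,-1],
  [0,1.0,-0.01,0,-1.2,0,-1],
  [0,1.8,-0.01,0,-2,0,-0.6],
  [0,2.5,-0.01,0,-2.29,0,-0.4],
  [0,2.9,-0.01,0,-2.29,0,-0.3],
  [0,3.1,-0.01,0,-2.29,0,-0.2],
  [0,3.1,-0.01,0,-2.29,0,-0.1],
  [0,3.1,-0.01,0,-2.29,0,0.2],
  [0,3.1,-0.01,0,-2.29,0,0.6],
  [0,3.1,-0.01,0,-2.29,0,0.6],
  [0,3.1,-0.01,0,-2.29,0,0.6],
])

```text
clock: 43.28
tool_pos: [0.5234, -0.2766, 0.2989]
tcp_rot: [-0.325, 2.056, -2.052]
ft_force: [-1.1, 2.2, -5.7]
finger_gap: 0.0394
```

```bash
python3 - <<'E'
from h import *
s=st(); print(np.round(s['ft_force'],1),np.round(s['moment'],2)); go(.5243,-.2767,.30,-1.26)
E
```

```text
[-1.1  2.2 -5.7] [0.23 0.27 0.02]
t 43.28 p [ 0.5234 -0.2766  0.2989] ang -1.2595 j6 0.731 gap 0.0394
shift [-0.02  -0.027  0.01 ] turn [0.021 0.004 0.017]
```

Call:
jog_arm([
  [0,0,0,0,0.3,0,0.6],
  [0,0,0,0,0.6,0,0.6],
  [0,0,0,0,0.9,0,0.6],
  [0,0,0,0,0.9,0,0.6],
])

```text
clock: 43.62
tool_pos: [0.5234, -0.2764, 0.2989]
tcp_rot: [-0.237, 2.107, -2.105]
ft_force: [-2.6, 2.5, -6.3]
finger_gap: 0.0391
```

```bash
python3 - <<'E'
from h import *
s=st(); print(np.round(s['ft_force'],1),np.round(s['moment'],2)); go(.5243,-.2767,.30,-1.26)
E
```

```text
[-2.6  2.5 -6.3] [0.35 0.48 1.74]
t 43.62 p [ 0.5234 -0.2764  0.2989] ang -1.35 j6 0.823 gap 0.0391
shift [-0.021 -0.027  0.013] turn [ 0.015 -0.859  0.03 ]
```

Call:
jog_arm([
  [0,0,0,0,0.9,0,0],
  [0,0,0,0,0.9,0,-0.5],
  [0,0,0,0,0.9,0,-1],
  [0,0,0,0,0.9,0,-1],
  [0,-0.6,0,0,0.9,0,-1],
  [0,-1.4,0,0,0.9,0,-1],
  [0,-2.2,0,0,0.9,0,-1],
  [0,-3,0,0,0.9,0,-1],
  [0,-3.1,0,0,0.9,0,-1],
  [0,-3.1,0,0,0.9,0,-1],
  [0,-3.1,0,0,0.9,0,-1],
])

```text
clock: 44.53
tool_pos: [0.5242, -0.2773, 0.4248]
tcp_rot: [-0.131, 2.156, -2.158]
ft_force: [-0.6, 0.3, -0.1]
finger_gap: 0.085
```

```bash
python3 - <<'E'
from h import *
go(.3,-.5,.43,-1.35);c=cap('wrist','w38'); crop('w38',270,160,390,280,0)
E
```

```text
t 44.53 p [ 0.5242 -0.2773  0.4248] ang -1.4476 j6 0.919 gap 0.085
shift [ 6.246 -0.135  4.837] turn [-0.013 -0.932 -0.016]
pics/w38_270_160.png 5.0
```

View pics/w38_270_160.png

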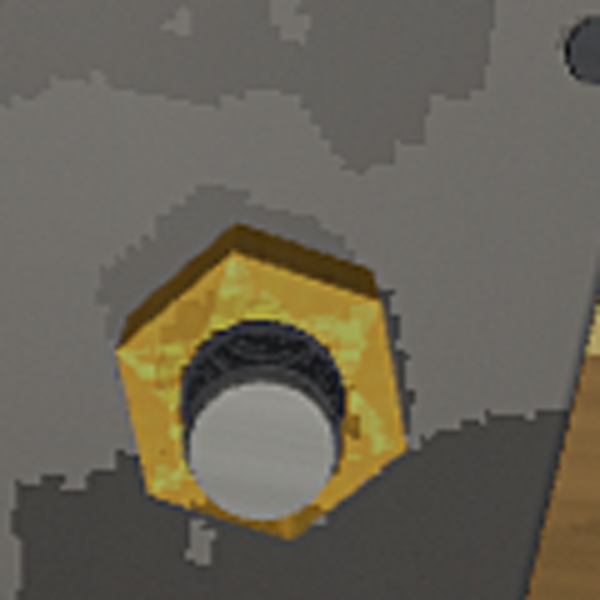

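Call:
jog_arm([
  [1,-0.3,0.8,0,0,0,-1],
  [2,-0.3,1.6,0,0,0,-1],
  [3,-0.2,2.4,0,0,0,-1],
  [4,-0.1,3.2,0,0,0,-1],
  [5,-0.1,4,0,0,0,-1],
  [6.2,-0.1,4.8,0,0,0,-1],
  [6.2,-0.1,4.8,0,0,0,-1],
  [6.2,-0.1,4.8,0,0,0,-1],
  [6.2,-0.1,4.8,0,0,0,-1],
  [6.2,-0.1,4.8,0,0,0,-1],
])

```text
clock: 45.42
tool_pos: [0.3001, -0.4985, 0.4256]
tcp_rot: [-0.131, 2.164, -2.156]
ft_force: [0.6, 0.1, -0.0]
finger_gap: 0.0853
```

```bash
python3 - <<'E'
from h import *
c=load('w38'); a=lambda x,y:(270+x/5,160+y/5)
uv=np.array([a(234,253),a(381,301),a(406,443),a(293,538),a(147,492),a(117,350)])
r=.04/np.sqrt(3)
def f(p,z):
    x,y,th=p
    return np.array([proj(c,(x+r*np.cos(th-i*np.pi/3),y+r*np.sin(th-i*np.pi/3),z))-u for i,u in enumerate(uv)]).ravel()
s=least_squares(lambda p:f(p,.146),(.5243,-.277,.31)); print(s.x,np.abs(s.fun).max())
cap('scene','s39');cap('top','t39');crop('s39',130,110,330,260,0);print(T()[0],st()['clock'])
E
```

```text
[ 0.52377258 -0.27698343  0.31528008] 0.5898844663403793
pics/s39_130_110.png 4.0
[ 0.30166518 -0.49742048  0.42634573] 45.5167
```

View pics/s39_130_110.png

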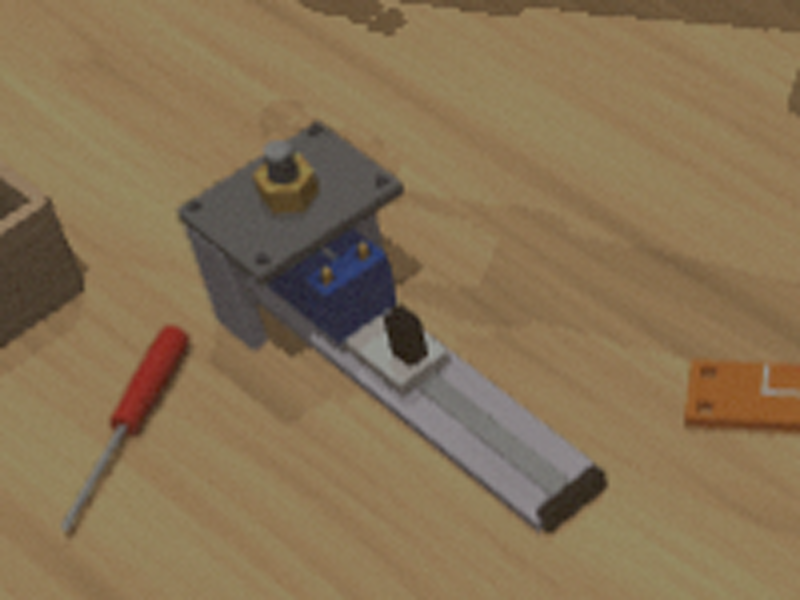

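View pics/t39.png

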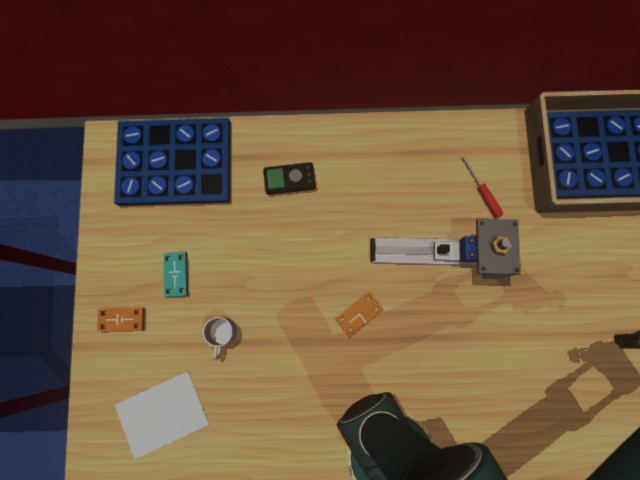

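```bash
python3 -c "
from h import *
print(env.hand_in())"
```

```text
the job is handed in; nothing more can be done
None
```

I carried out the whole job in the order asked and handed it in at about 45.5 s of the 210 s. No verdict was given.

- **Loading:** I pulled the carriage out to its hard stop and lowered the thick blue plate over the four posts. Then I stacked the three blue boards on it. Contact force showed each one fully down at its expected height, and the pictures showed the stack flat with all four post tips through it.
- **Sliding home:** I pushed the loaded carriage 161 mm in, where about 24 N showed it against its stop.
- **Nut:** After that I ran the nut clockwise about 2.2 rad until it stopped, where the grip slipped on it at 2.9 N m. A second, aligned try met 1.7 N m, and the nut's angle stayed the same within 0.005 rad. The measured height of the nut's top agrees with it being tight to within about 2–3 mm.
- **Mishap:** On my first try at the second board the grip was too shallow. One finger rode up onto the board at about 38 N and pushed it roughly 15 mm. I opened, measured again and gripped lower, and the grip held.
- **Disagreement:** The top camera and the wrist camera differed by a few millimetres on the parts' positions. I went by the wrist camera.
- **Bystanders:** The last pictures show the mug, meter, screwdriver, and the orange and turquoise look-alikes where they were at the start.

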